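Set up the tablet deblister: roller gap, hood and quarter-turn stud

TASK

Make the tablet deblistering machine ready to run: turn the knob in its bay clockwise until the roller's pointer stands in line with the index tab on the scale, then swing the hood shut and lock it with its wing-head stud - push the stud in (turn it a little each way under light pressure if the pin does not drop into its slot) and turn it a quarter turn clockwise to its stop, so that it stays in when you let go. Do not shift the index tab, and leave the strips, bottles, cartons and cards round the machine where they are.

Things in the scene. Friction and masses are not known exactly. Their poses are not given: they have to be found in the camera images.
- deblister: Tablet deblistering machine: white wedge console 205 mm wide, 190 deep, fixed. Origin: centre of its underside; x to its high rear, y to its left, z up. Its metal deck (the bay under the hood, with rollers, knob, scale and stud receptacle) slopes 30 degrees, rising away from the robot, 46 mm high in front, 140 behind. Deck centre 95 mm above the origin; a box behind ends 105 mm behind it.
- gap_knob_grip (a point): On the axis of the black gap knob, in the right half of the bay. z = its axis, square to the deck (30 degrees from vertical, leaning to the robot), x = along its bar grip; turns with it. Bar grip 38 mm long, 14 thick; its top is 7 mm above this point, the 40 mm disc it stands on 23 mm below, the deck 40 mm below. Turns stiffly (0.04 N m), stays where left.
- gap_knob (a joint): Angle of the gap knob, rad, 0 to 2.6, growing clockwise (seen looking onto the deck); starts below 0.4. Clockwise moves the right-hand roller and its pointer to the machine's right (-y of the machine), 8 mm per rad.
- pointer_tip (a point): Tip of the thin black pointer (2.6 mm thick) on the movable right-hand roller's carriage, in the upper part of the bay, 32 mm above the deck. x = up the slope, along the pointer; y = the machine's left, along the scale; z square to the deck.
- index_tip (a point): Tip of the black finger (2.6 mm thick) of the steel index tab on the white scale; it faces the pointer tip with a 3 mm gap up the slope; same axes. The gap is set when the two tips are in line (same y in these axes). The pointer starts 5 to 17 mm to the left (+y) of it. The tab slides along the scale if pushed: do not shift it.
- hood (a joint): Opening angle of the grey hood, rad: 0 shut on the deck, 2.5 fully open, leaning back 23 degrees (it starts at 2.3 to 2.5). Stiff damped hinge: stays where left when near upright; once tipped forward past its balance (below about 1.6) it sinks shut by itself in about 2 s.
- hood_hinge (a point): Middle of the hood's hinge line at the upper end of the deck; x up the slope, y along the hinge, z square to the deck. The shut hood reaches 145 mm down the slope from here and is 178 mm wide; its 4 mm top panel is level with the hinge, 52 mm above the deck; 48 mm deep skirts at front and sides.
- hood_lip (a point): Middle of the hood's pull lip (70 mm wide, 5 thick, reaching 16 mm beyond the hood's free edge), 155 mm from the hinge line. Moves with the hood; when the hood stands open it is near the topmost edge and can be pulled to the robot from behind. x = from lip to hinge, z = out of the hood's outer face.
- stud_wing (a point): Centre of the stud's black wing head, on the hood's centre line, 122 mm from the hinge. Wing 34 mm long (its y), 10 thick (its x), 22 tall (z = stud axis, square to the hood, 30 degrees from vertical when shut). It stands on a 36 mm disc, 3.5 mm thick, top 11 mm below this point; with the stud out its underside is 12 mm above the hood. Moves and turns with the stud.
- stud_push (a joint): How far the stud is pushed in, m: 0 out, 0.0095 fully in; a spring pushes it out (3 N to 9 N). Under the hood it has a cross pin parallel to the wing; with the hood shut the pin lies just over a slotted plate on a post. Off the slot the stud goes in less than 2 mm; in line it drops in to over 8 mm. Locked it rests at about 6 mm.
- stud_turn (a joint): Angle of the stud, rad, growing clockwise (seen onto the hood); 0: wing across the hood, towards its two raised ticks. Turns freely when out; starts within 0.6. The slot lies within 0.4 of 0, unknown, and takes the pin within 0.15: press lightly, turn, feel. Held in 8 mm or more it then turns 1.6 clockwise to a stop; let go there it springs back about 3 mm into a notch and stays. No lock the other way.
- blister_a: loose blister strip with red tablets, 39 x 78 x 5 mm; bystander, origin at the centre of its underside
- blister_e: loose blister strip with white tablets, 39 x 78 x 5 mm; bystander, origin at the centre of its underside
- bottle_amber: amber screw-cap tablet bottle, 43 mm across, 77 mm tall; bystander, origin at the centre of its underside
- bottle_white: white screw-cap tablet bottle, 43 mm across, 77 mm tall; bystander, origin at the centre of its underside
- carton_tall: medicine carton, 35 x 110 x 55 mm; bystander, origin at the centre of its underside
- dose_cards: stack of blank cards, 65 x 89 x 36 mm; bystander, origin at the centre of its underside
- carton_flat: medicine carton, 45 x 100 x 30 mm; bystander, origin at the centre of its underside

How it is judged:
On the way, in this order (a step that is already met when the one before it is completed fails the run):
1. the pointer stands in line with the index tab while the hood is open (y of pointer_tip in the frame of index_tip between -0.002 and 0.002 m and value of joint hood above 1 rad), for 0.2 s.
2. the hood is shut (value of joint hood below 0.03 rad), for 0.2 s.
3. the stud is pushed in, turned a quarter turn clockwise and sits in its notch (value of joint stud_push between 0.0045 and 0.0068 m and value of joint stud_turn above 0.95 rad), for 0.2 s.
At the end, for the whole second after the job is handed in: The pointer tip is within 2 mm of the index tip along the scale, the hood is shut (within 0.03 rad), and the stud is locked: turned more than 0.95 rad past its tick mark clockwise and sitting in its notch, 4.5 to 6.8 mm in, by itself, with everything at rest (all of step 3 and y of pointer_tip in the frame of index_tip between -0.002 and 0.002 m and value of joint hood below 0.03 rad and velocity of joint stud_turn below 0.1 rad/s and velocity of joint hood above -0.05 rad/s); the robot touches nothing.
It fails at once if the index tab is shifted more than 2 mm (distance of index_tip from where it was at the start of the episode above 0.002 m).
It fails at once if a bystander is moved more than 30 mm (distance of any of blister_a, blister_e, bottle_amber, bottle_white, carton_tall, dose_cards, carton_flat from where it was at the start of the episode above 0.03 m).
It also fails if it takes over 72 s, if anything falls off the work surface, if the arm or the gripper's body presses on something with over 40 N, if the wrist force passes 120 N, or if a joint passes its speed limit or range.

ROBOT

A 7-joint arm with a two-finger parallel gripper is mounted at the origin on a cart in front of the work surface, level with it; the furniture and walls round the work are solid. World frame = base frame: x ahead of the robot, y to its left, z up, the work surface at z = 0. Lengths are in m, angles in rad, forces in N, time in s.
With the tool pointing down it reaches from about 0.425 to 0.95 m from the base axis. Payload 4.7 kg.
Tool frame: the origin (TCP) lies midway between the tips of the shut fingers; the grasp point (between the pads) lies hold_point_z behind it (hold_point_z is the distance from the TCP to the grasp point, in m); z points along the fingers, x is the direction in which the jaws open and shut, and the axes are right-handed (so a half turn about z gives the same grasp; the last joint's range is limited). The gripper opens to 85 mm and grips with 20 to 120 N. Pads are 22 mm wide; open, the fingers measure 114 mm over their backs; the gripper's body (76 mm by 85 mm) begins 54 mm behind the grasp point. The pads swing forward as they close: fully open they stand 13 mm farther back than shut.
Start: joints at [-1.273, 0.469, -0.049, 1.532, 0.024, 1.141, -0.082], TCP at [0.217, 0.639, 0.231] pointing down, gripper open.
Joint ranges: [-2.59, 2.59], [-0.33, 1.99], [-1.39, 1.29], [0.1, 2.45], [-1.04, 4.18], [0.21, 1.99], [-2.66, 2.66]. Speed limits (rad/s): [2.57, 2.57, 3.14, 3.14, 3.14, 3.14, 3.14].

INTERFACE

Orientations are given as [roll, pitch, yaw] about the fixed x, y, z axes, in that order (R = Rz(yaw) Ry(pitch) Rx(roll)).
In Python, from rig import sense, capture, camera_params, job_done, hold_point_z gives the robot as it stands. The module is installed in compiled form; this text tells all that it offers.
- The arm moves only by the shell command python3 -m handwheel 'ROWS' [FORCE]. ROWS is JSON, a list of rows, each a list of 3 entries, a list of its own where there are three numbers: the shift along the world's x, y, z normalised to -1 to 1, where 1 is 25 mm, then the turn, a rotation vector about the world's x, y, z normalised to -1 to 1, where 1 is 6 degrees, then the finger opening in mm, from 0 to 85.4. A call has 1 to 8 rows; each row shifts and turns the pose as measured when the row begins; what a row does not reach is not made up. A row lasts 1/12 s, in which the tool goes at most 41.7 mm and 7.16 degrees, less where a joint would pass 70% of its speed; a pose out of reach is approached as far as the arm can. A call with a number of a shift or a turn outside -1 to 1 is refused whole. A call with a gripper value outside its range is refused whole. The fingers move at their own pace and stop on an object; FORCE is the grip in N (left out, the last holds). Time passes only in rows, so rows that do not move let the fingers close. It gives the time, the measured TCP pose, the force and the opening at its end, in the units of the state.
- sense(): the state, without advancing time (a new reading comes with each control period).
- capture(name): name is "side" or "top"; returns the picture (400x640x3 uint8, red, green, blue); there is no depth.
- camera_params(name): a dict with "intrinsics" (3x3 intrinsics, pixels), "origin" and "rotation" of the camera in the world. Camera axes: x right, y down, z forward; pixel columns grow to the right and rows downward; lengths in m; the calibration is good to about 2 mm. A picture is of the moment at which its call begins. camera_params takes no time and is no camera call.
- job_done(): hands the job in, once; it reports no verdict.
The state is a dict: "time_s": time; "joint_positions": joint angles; "dq": joint speeds; "tau": joint torques, N m; "ee_pos": TCP position; "tool_rot": TCP orientation; "contact_force": force on the tool from outside, world axes, zero at the start; "moment": the same for the moment, N m; "finger_gap": opening from 0.0 (shut) to 1.0 (fully open).
Only numpy, scipy, OpenCV 4.12 (cv2) and the standard library are available. Lean on these libraries where they do the work, as an engineer would, in place of code of your own. Each camera call takes 0.05 s, during which the arm holds its last target.

## Working session

There is one attempt and no reset: what is moved stays moved. The work goes in short steps, Python scripts to look and compute and a shell command to move; the robot and the scene stay as the last step left them, time stands still between calls to the robot, and variables do not carry over. Pictures are saved under pics/ and viewed, and the job is handed in when it is done.

```bash
mkdir -p pics; ls
python3 - <<'E'
from rig import *
import cv2,json
print(sense(), hold_point_z if not callable(hold_point_z) else hold_point_z())
for n in("side","top"):
    im=capture(n); cv2.imwrite(f"pics/{n}0.png",im[:,:,::-1]); print(n,camera_params(n))
E
```

```text
pics
{'time_s': 0.0, 'joint_positions': array([-1.27292219,  0.46946323, -0.04859129,  1.5337194 ,  0.02408738,
        1.14099085, -0.08234041]), 'dq': array([ 0.00259623,  0.00060794, -0.00084964, -0.00173172,  0.00201372,
        0.00071831,  0.00156633]), 'tau': array([-2.06032296e-04, -5.10306895e+01, -4.66042792e-02, -2.37713867e+01,
        1.06885287e-02,  7.52607593e-03,  5.44441590e-06]), 'ee_pos': array([0.21646587, 0.63872012, 0.23023593]), 'tool_rot': array([3.14152844e+00, 1.99467217e-03, 1.24400537e+00]), 'contact_force': array([-0.26213774,  0.97544269,  0.03005831]), 'moment': array([-0.00630241,  0.01723199, -0.00592946]), 'finger_gap': 1.0029610329362668} 0.0187
side {'intrinsics': array([[497.71142568,   0.        , 314.99772075],
       [  0.        , 497.71142568, 192.08680487],
       [  0.        ,   0.        ,   1.        ]]), 'origin': array([0.54852886, 0.95760502, 0.88310653]), 'rotation': array([-2.2423556 ,  0.0051178 ,  3.04506886])}
top {'intrinsics': array([[513.02576228,   0.        , 313.83751401],
       [  0.        , 513.02576228, 191.98145534],
       [  0.        ,   0.        ,   1.        ]]), 'origin': array([0.30942648, 0.02441892, 1.48493728]), 'rotation': array([-3.01325565,  0.00595618, -1.56870881])}
```

View pics/side0.png

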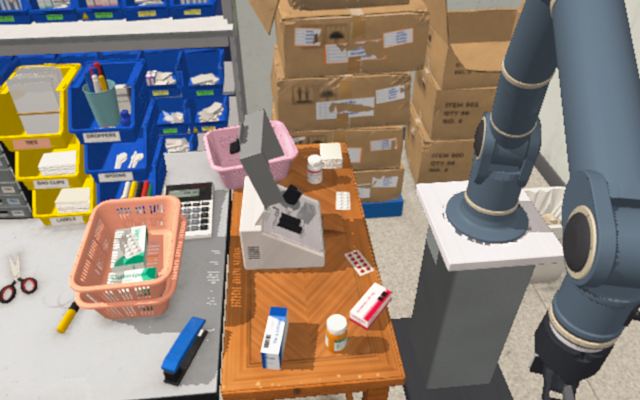

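View pics/top0.png

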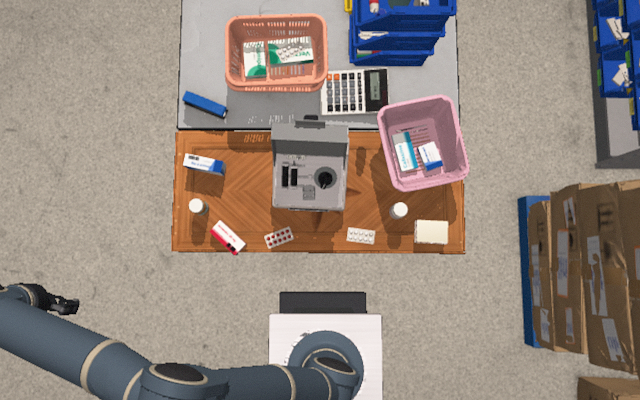

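The side view shows the console around (285,225), with the open hood at (260,155). The top view shows it around (311,175), with the knob at (325,178). Next I'll enlarge both.

Run:
```python
import cv2
a=cv2.imread('pics/top0.png')[105:220,260:365]; cv2.imwrite('pics/t0z.png',cv2.resize(a,None,fx=5,fy=5,interpolation=cv2.INTER_CUBIC))
a=cv2.imread('pics/side0.png')[105:275,225:335]; cv2.imwrite('pics/s0z.png',cv2.resize(a,None,fx=3.5,fy=3.5,interpolation=cv2.INTER_CUBIC))
```

```text
(no output)
```

View pics/t0z.png

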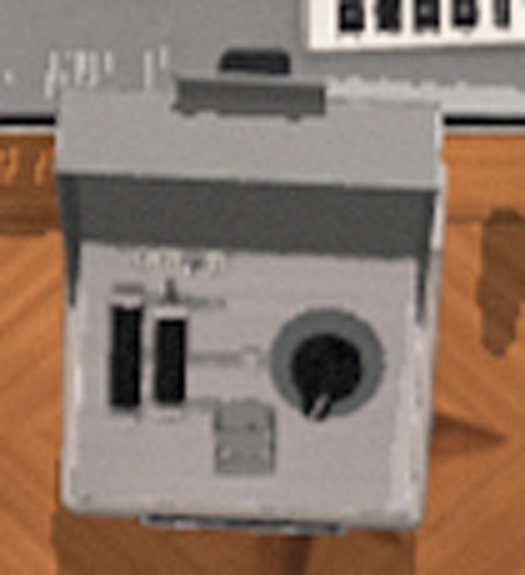

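View pics/s0z.png

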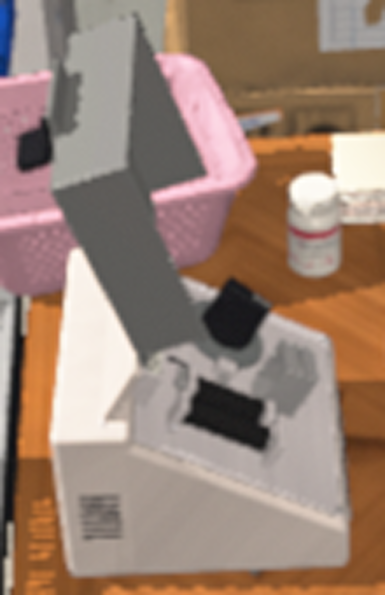

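The hood is open and the knob's bar grip points roughly down and left in the top view. The pointer is at about crop (170,287), with a dark finger near (193,265). I'll enlarge further.

Run:
```python
import cv2
a=cv2.imread('pics/top0.png')
cv2.imwrite('pics/t0a.png',cv2.resize(a[150:212,268:350],None,fx=9,fy=9,interpolation=cv2.INTER_CUBIC))
cv2.imwrite('pics/t0b.png',cv2.resize(a[148:192,275:315],None,fx=13,fy=13,interpolation=cv2.INTER_NEAREST))
a=cv2.imread('pics/side0.png')
cv2.imwrite('pics/s0a.png',cv2.resize(a[180:275,237:330],None,fx=6.3,fy=6.3,interpolation=cv2.INTER_CUBIC))
```

```text
(no output)
```

View pics/t0a.png

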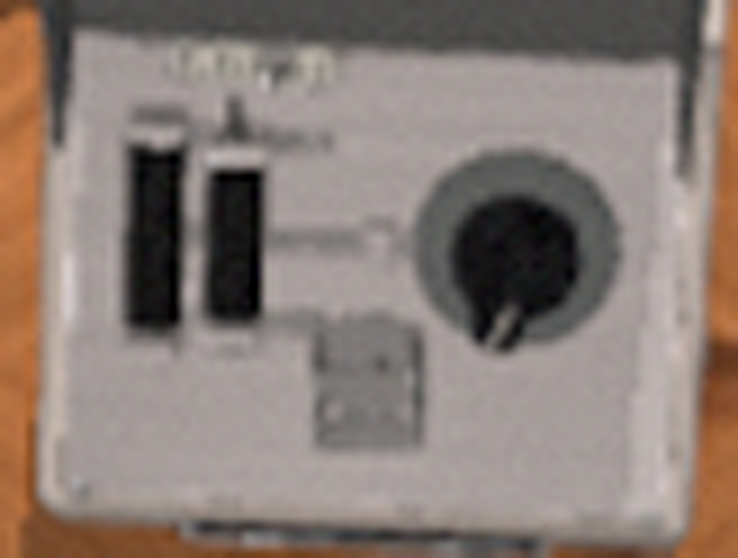

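View pics/t0b.png

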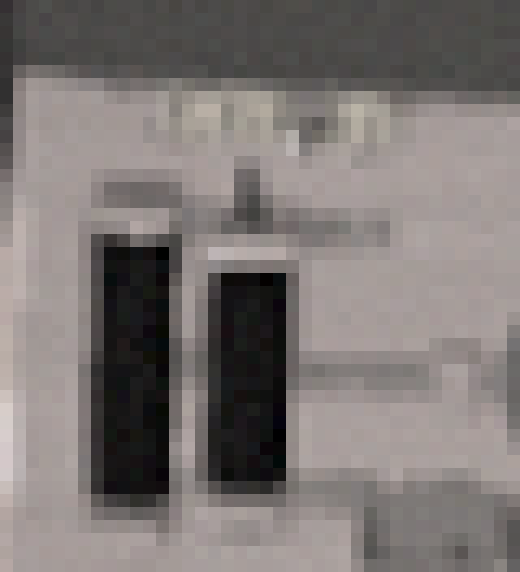

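View pics/s0a.png

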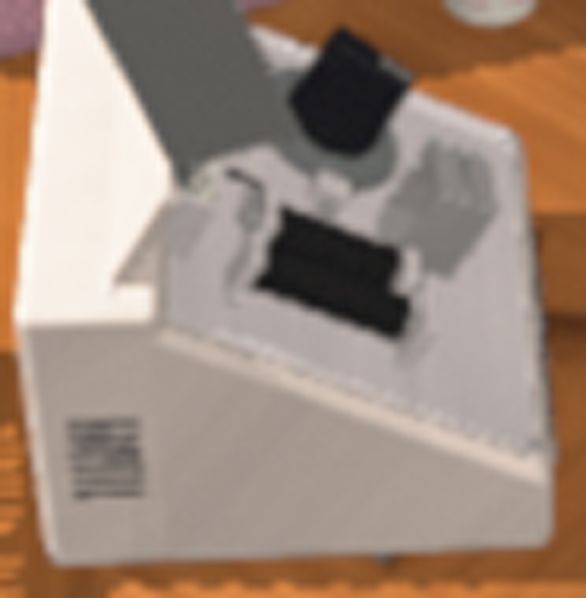

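```bash
cat > h.py <<'E'
import numpy as np, cv2
from rig import *
from scipy.spatial.transform import Rotation as Ro
def cam(n):
    p=camera_params(n); return np.array(p['intrinsics']),np.array(p['origin']),Ro.from_euler('xyz',p['rotation']).as_matrix()
def ray(n,u,v):
    K,o,R=cam(n); d=R@np.linalg.solve(K,[u,v,1.]); return o,d/np.linalg.norm(d)
def onz(n,u,v,z):
    o,d=ray(n,u,v); return o+d*(z-o[2])/d[2]
def onplane(n,u,v,p,nn):
    o,d=ray(n,u,v); return o+d*(np.dot(np.subtract(p,o),nn)/np.dot(d,nn))
def tri(a,b):
    o1,d1=ray('side',*a); o2,d2=ray('top',*b)
    t=np.linalg.lstsq(np.c_[d1,-d2],o2-o1,rcond=None)[0]
    p,q=o1+t[0]*d1,o2+t[1]*d2; return (p+q)/2,np.linalg.norm(p-q)
def proj(n,P):
    K,o,R=cam(n); c=R.T@(np.asarray(P,float)-o); c=K@c; return c[:2]/c[2]
E
python3 - <<'E'
from h import *
print('BL front/rear',onz('side',324.3,266.5,0),onz('side',244.9,268.9,0))
print('front TL,TR',onz('top',272.4,206.4,.046),onz('top',344.7,209.7,.046))
s=lambda x,y:(237+x/6.3,180+y/6.3); t=lambda x,y:(268+x/9,150+y/9)
print('frontleft top',tri(s(548,475),t(40,508)))
print('frontright top',tri(s(520,130),t(690,537)))
print('knob top',tri(s(350,60),t(515,255)))
print('pointer',tri(s(228,172),(294.2,161)))
E
```

```text
BL front/rear [0.45139766 0.13919031 0.        ] [6.41057981e-01 1.27712018e-01 1.11022302e-16]
front TL,TR [0.45396033 0.15011659 0.046     ] [ 0.44493235 -0.05359332  0.046     ]
frontleft top (array([0.4535904 , 0.14973336, 0.04884525]), np.float64(8.3867840332621e-05))
frontright top (array([ 0.44393026, -0.05326278,  0.04666343]), np.float64(0.0020950338779560703))
knob top (array([0.5176158 , 0.00302219, 0.13439985]), np.float64(0.0055351203911331364))
pointer (array([0.56390826, 0.08487676, 0.15010337]), np.float64(0.0006102487836458407))
```

```bash
cat >> h.py <<'E'
yaw=-0.048
ex=np.array([np.cos(yaw),np.sin(yaw),0]);ey=np.array([-np.sin(yaw),np.cos(yaw),0]);ez=np.array([0,0,1.])
O=np.array([0.5340,0.0443,0])
c,s_=np.cos(np.pi/6),np.sin(np.pi/6)
U=c*ex+s_*ez; N=-s_*ex+c*ez   # up slope, deck normal
D0=O+0.095*ez
def dk(p): # deck coords (u up slope, v left, n above deck)
    r=np.asarray(p)-D0; return np.array([r@U,r@ey,r@N])
def wd(u,v,n): return D0+u*U+v*ey+n*N
E
python3 - <<'E'
from h import *
t=lambda x,y:(268+x/9,150+y/9)
for nm,px,n in (('greydisc',t(518,247),0),('greydisc',t(518,247),.006),('blackdisc',t(516,258),.017),('roller fixed',t(155,238),.03)):
    p=onplane('top',*px,wd(0,0,n),N); print(nm,n,p,dk(p))
p,_=tri((237+228/6.3,180+172/6.3),(294.2,161));print('pt',dk(p))
p=onplane('top',294.2,161,wd(0,0,.032),N);print('pointer',dk(p))
p=onplane('top',299.2,157.8,wd(0,0,.032),N);print('index',dk(p))
for v in(-.1025,.1025):
  for u in(-.098,.09): print(u,v,proj('top',wd(u,v,0)),proj('side',wd(u,v,0)))
print(D0,U,N)
E
```

```text
greydisc 0 [0.52924705 0.00100504 0.09345841] [-3.08317926e-03 -4.34731435e-02 -1.07408060e-16]
greydisc 0.006 [0.52824438 0.00111184 0.09980543] [-0.00078145 -0.04341458  0.006     ]
blackdisc 0.017 [0.52333378 0.00188289 0.1096539 ] [-0.00013706 -0.04288003  0.017     ]
roller fixed 0.03 [0.52704605 0.10985904 0.12381465] [0.00566777 0.06514987 0.03      ]
pt [0.05173707 0.04196507 0.03375749]
pointer [0.05144282 0.04203215 0.032     ]
index [0.06104425 0.02905304 0.032     ]
-0.098 -0.1025 [344.84924824 209.92081395] [318.97551622 200.60660857]
0.09 -0.1025 [349.32774792 146.03578785] [254.38281117 174.01912483]
-0.098 0.1025 [272.17478781 206.33433606] [323.80567629 256.5936009 ]
0.09 0.1025 [272.81212525 142.37747246] [250.01718075 229.39184814]
[0.534  0.0443 0.095 ] [ 0.86502793 -0.04155326  0.5       ] [-0.49942411  0.02399079  0.8660254 ]
```

The geometry agrees: console width 204 mm, depth 190 mm, and pointer height 34 mm against the given 32. The knob axis is at deck coordinates (0, -43) mm. The pointer is about 13 mm left of the index. Next I need the bar angle and the pre-grasp pose.

```bash
cat >> h.py <<'E'
KU,KV=0.0,-0.0432
def toolR(th): # tool z=-N, tool x at angle th from U towards ey (about N)
    x=np.cos(th)*U+np.sin(th)*ey; z=-N; return np.c_[x,np.cross(z,x),z]
def rep(P=None,R=None):
    s=sense(); p=s['ee_pos']; Rc=Ro.from_euler('xyz',s['tool_rot']).as_matrix()
    print('t',round(s['time_s'],2),'tcp',p.round(4),'deck',dk(p).round(4),'F',s['contact_force'].round(1),'M',s['moment'].round(2),'gap',round(s['finger_gap'],3),'q',s['joint_positions'].round(2))
    tz=Rc[:,2]; tx=Rc[:,0]
    print('tool x angle',np.degrees(np.arctan2(tx@ey,tx@U)).round(2),'tilt err (u,v) deg',np.degrees([tz@U,tz@ey]).round(2))
    if P is not None: print('d rows(25mm)',((P-p)/.025).round(2))
    if R is not None: print('drot rows(6deg)',(np.degrees(Ro.from_matrix(R@Rc.T).as_rotvec())/6).round(2))
E
python3 - <<'E'
from h import *
t=lambda x,y:(268+x/9,150+y/9)
p=onplane('top',*t(500,328),wd(0,0,.047),N); d=dk(p); print('ind end',d, 'ang', np.degrees(np.arctan2(d[1]-KV,d[0]-KU)))
p=onplane('top',*t(490,345),wd(0,0,.047),N); d=dk(p); print('bar end',d, np.degrees(np.arctan2(d[1]-KV,d[0]-KU)))
# hood: lip in both views
K=[(1,1)]
a=cv2.imread('pics/top0.png')[140:215,310:352];cv2.imwrite('pics/k.png',cv2.resize(a,None,fx=8,fy=8,interpolation=cv2.INTER_CUBIC))
a=cv2.imread('pics/side0.png')[175:220,270:315];cv2.imwrite('pics/ks.png',cv2.resize(a,None,fx=12,fy=12,interpolation=cv2.INTER_CUBIC))
for n in (.047,.017):
  for ang in (0,np.pi/2,np.pi,-np.pi/2):
    q=proj('top',wd(KU+.019*np.cos(ang),KV+.019*np.sin(ang),n)); q2=proj('side',wd(KU+.019*np.cos(ang),KV+.019*np.sin(ang),n))
    print(n,round(ang,1),((q-[310,140])*8).round(0),((q2-[270,175])*12).round())
rep(wd(KU,KV,.124),toolR(np.pi/2))
E
```

```text
ind end [-0.0109878 -0.0389539  0.047    ] ang 158.8715665964572
bar end [-0.01657702 -0.03625061  0.047     ] 157.25567741264936
0.047 0 [126. 288.] [219. 128.]
0.047 1.6 [ 66. 339.] [303. 220.]
0.047 3.1 [120. 394.] [384. 196.]
0.047 -1.6 [180. 344.] [300. 105.]
0.017 0 [126. 256.] [150. 231.]
0.017 1.6 [ 68. 306.] [233. 323.]
0.017 3.1 [121. 361.] [314. 297.]
0.017 -1.6 [180. 312.] [232. 207.]
t 0.1 tcp [0.2165 0.6388 0.2304] deck [-0.2317  0.5786  0.2901] F [-0.3 -0.6 -0. ] M [ 0.    0.03 -0.04] gap 1.002 q [-1.27  0.47 -0.05  1.53  0.02  1.14 -0.08]
tool x angle 76.13 tilt err (u,v) deg [-28.67  -0.1 ]
d rows(25mm) [ 10.14 -25.39  -1.12]
drot rows(6deg) [-0.92 -4.93  2.61]
```

View pics/k.png

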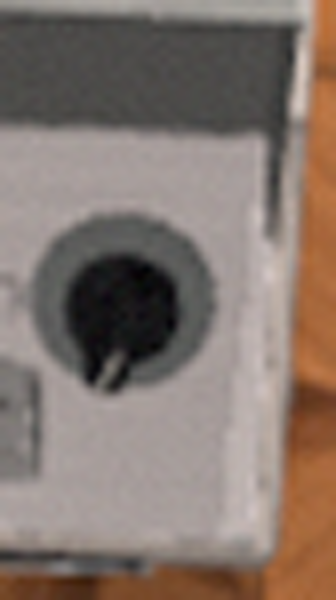

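View pics/ks.png

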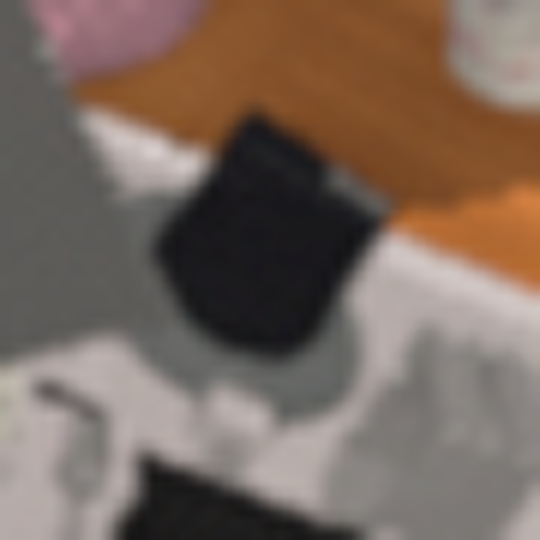

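```bash
python3 -m handwheel '[[[0.2,-0.98,0.2],[0,-0.2,0],50],[[0.2,-0.98,0.2],[0,-0.2,0],50],[[0.3,-0.98,0.2],[0,-0.2,0],50],[[0.3,-0.98,0],[0,-0.2,0],50],[[0.3,-0.98,0],[0,-0.2,0],50],[[0.3,-0.98,0],[0,-0.2,0],50],[[0.3,-0.98,0],[0,-0.2,0],50],[[0.3,-0.98,0],[0,-0.2,0],50]]' 40; python3 -c "
from h import *
rep(wd(KU,KV,.124),toolR(np.radians(67)))"
```

```text
time_s: 0.77
ee_pos: [0.2697, 0.437, 0.2397]
tool_rot: [2.978, -0.046, 1.254]
contact_force: [-0.2, -0.2, -0.4]
finger_gap: 0.59
t 0.77 tcp [0.2697 0.437  0.2397] deck [-0.1726  0.3795  0.2667] F [-0.2 -0.2 -0.4] M [-0.02  0.19 -0.01] gap 0.59 q [-1.21  0.16  0.01  1.96  0.19  0.97 -0.05]
tool x angle 75.31 tilt err (u,v) deg [-19.86   0.05]
d rows(25mm) [  8.01 -17.31  -1.49]
drot rows(6deg) [ 0.25 -3.39 -1.17]
```

```bash
python3 -m handwheel '[[[0.45,-0.98,0],[0,-0.22,-0.08],50],[[0.45,-0.98,0],[0,-0.22,-0.08],50],[[0.45,-0.98,0],[0,-0.22,-0.08],50],[[0.45,-0.98,0],[0,-0.22,-0.08],50],[[0.45,-0.98,0],[0,-0.22,-0.08],50],[[0.45,-0.98,0],[0,-0.22,-0.08],50],[[0.45,-0.98,0],[0,-0.22,-0.08],50],[[0.45,-0.98,0],[0,-0.22,-0.08],50]]'; python3 -c "
from h import *
rep(wd(KU,KV,.124),toolR(np.radians(67)))"
```

```text
time_s: 1.43
ee_pos: [0.3604, 0.2285, 0.2373]
tool_rot: [2.798, -0.106, 1.2]
contact_force: [1.1, -0.9, -0.4]
finger_gap: 0.588
t 1.43 tcp [0.3604 0.2285 0.2373] deck [-0.0867  0.1756  0.2143] F [ 1.1 -0.9 -0.4] M [ 0.08  0.35 -0.02] gap 0.588 q [-1.04 -0.08  0.16  2.26  0.43  0.8   0.02]
tool x angle 70.94 tilt err (u,v) deg [-9.37 -0.69]
d rows(25mm) [ 4.38 -8.97 -1.4 ]
drot rows(6deg) [ 0.28 -1.59 -0.49]
```

```bash
python3 -m handwheel '[[[0.6,-0.95,0],[0.03,-0.2,-0.06],50],[[0.6,-0.95,0],[0.03,-0.2,-0.06],50],[[0.6,-0.95,0],[0.03,-0.2,-0.06],50],[[0.5,-0.95,-0.1],[0.03,-0.2,-0.06],50],[[0.5,-0.95,-0.1],[0.03,-0.2,-0.06],50],[[0.4,-0.95,-0.1],[0.03,-0.2,-0.06],50],[[0.4,-0.95,-0.1],[0.03,-0.2,-0.06],50],[[0.3,-0.9,-0.1],[0.03,-0.2,-0.06],50]]'; python3 -c "
from h import *
rep(wd(KU,KV,.124),toolR(np.radians(67)))"
```

```text
time_s: 2.1
ee_pos: [0.4594, 0.0283, 0.2239]
tool_rot: [2.643, -0.197, 1.172]
contact_force: [0.2, -0.4, -0.1]
finger_gap: 0.587
t 2.1 tcp [0.4594 0.0283 0.2239] deck [ 0.0006 -0.0196  0.1485] F [ 0.2 -0.4 -0.1] M [0.05 0.48 0.02] gap 0.587 q [-0.8  -0.14  0.5   2.39  0.6   0.43  0.34]
tool x angle 67.05 tilt err (u,v) deg [ 0.54 -0.15]
d rows(25mm) [ 0.42 -0.97 -0.86]
drot rows(6deg) [0.03 0.09 0.01]
```

```bash
python3 -m handwheel '[[[0.2,-0.5,-0.4],[0,0.04,0],50],[[0.2,-0.45,-0.4],[0,0.03,0],50],[[0.2,0,-0.4],[0,0,0],50]]'; python3 -c "
from h import *
rep(wd(KU,KV,.054),toolR(np.radians(67)))
cv2.imwrite('pics/side1.png',cv2.resize(capture('side')[150:290,220:400,::-1],None,fx=4,fy=4,interpolation=cv2.INTER_CUBIC))
cv2.imwrite('pics/top1.png',cv2.resize(capture('top')[100:270,240:380,::-1],None,fx=3.5,fy=3.5,interpolation=cv2.INTER_CUBIC))"
```

```text
time_s: 2.35
ee_pos: [0.4737, -0.0025, 0.1936]
tool_rot: [2.649, -0.198, 1.161]
contact_force: [-1.1, 1.1, -0.5]
finger_gap: 0.584
t 2.35 tcp [ 0.4737 -0.0025  0.1936] deck [-0.0009 -0.0496  0.1143] F [-1.1  1.1 -0.5] M [ 0.02  0.56 -0.01] gap 0.584 q [-0.79 -0.06  0.63  2.41  0.5   0.29  0.51]
tool x angle 66.5 tilt err (u,v) deg [ 0.22 -0.31]
d rows(25mm) [ 1.25  0.2  -2.07]
drot rows(6deg) [0.   0.04 0.1 ]
```

View pics/side1.png

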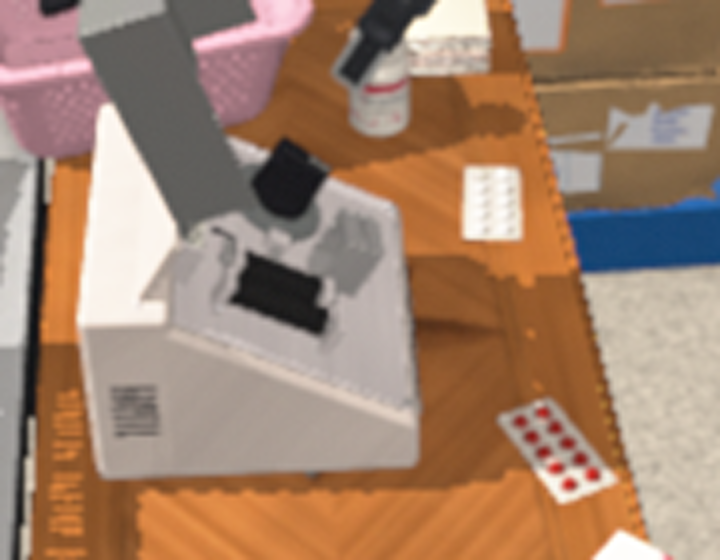

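View pics/top1.png

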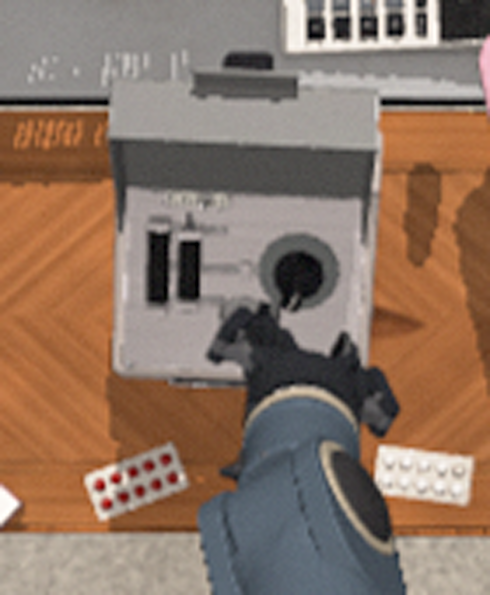

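Top: the jaws straddle the bar's line, at about (290,350) with the knob at (297,275). Descending along the axis.

```bash
python3 -m handwheel '[[[0.4,0.25,-0.65],[0,0.02,0.05],50],[[0.4,0.1,-0.65],[0,0.02,0.05],50],[[0.4,0,-0.65],[0,0,0],50]]'; python3 -c "
from h import *
rep(wd(KU,KV,.026),toolR(np.radians(67)))
cv2.imwrite('pics/side2.png',cv2.resize(capture('side')[150:250,240:370,::-1],None,fx=5.5,fy=5.5,interpolation=cv2.INTER_CUBIC))
cv2.imwrite('pics/top2.png',cv2.resize(capture('top')[130:230,260:370,::-1],None,fx=5,fy=5,interpolation=cv2.INTER_CUBIC))"
```

```text
time_s: 2.7
ee_pos: [0.4891, 0.0058, 0.1712]
tool_rot: [2.644, -0.177, 1.175]
contact_force: [-0.1, 0.6, -0.1]
finger_gap: 0.586
t 2.7 tcp [0.4891 0.0058 0.1712] deck [ 0.0008 -0.0406  0.0875] F [-0.1  0.6 -0.1] M [0.06 0.5  0.02] gap 0.586 q [-0.51  0.04  0.34  2.4   0.53  0.22  0.47]
tool x angle 67.76 tilt err (u,v) deg [ 0.09 -0.99]
d rows(25mm) [ 1.2  -0.16 -2.15]
drot rows(6deg) [ 0.21  0.   -0.03]
```

View pics/side2.png

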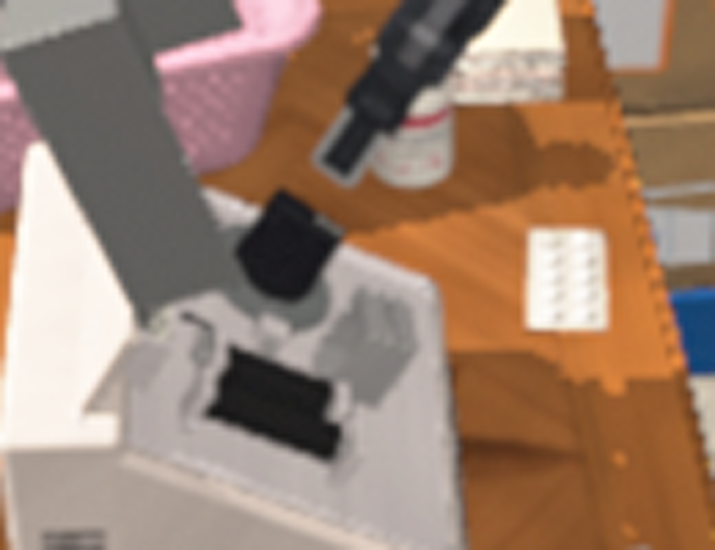

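View pics/top2.png

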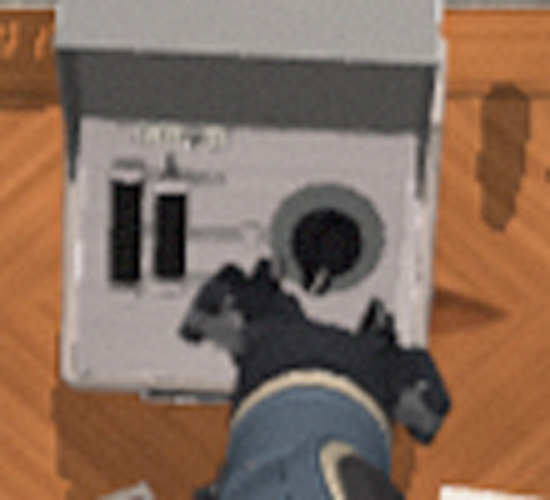

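```bash
python3 -m handwheel '[[[0.35,-0.1,-0.6],[0.1,0,0],50],[[0.35,-0.1,-0.6],[0.1,0,0],50]]'; python3 -c "
from h import *
rep(wd(KU,KV,.026),toolR(np.radians(67)))"
```

```text
time_s: 2.97
ee_pos: [0.4939, 0.0001, 0.1631]
tool_rot: [2.641, -0.166, 1.173]
contact_force: [-0.0, -0.2, -0.3]
finger_gap: 0.586
t 2.97 tcp [4.939e-01 1.000e-04 1.631e-01] deck [ 0.0013 -0.0461  0.078 ] F [-0.  -0.2 -0.3] M [ 0.04  0.5  -0.03] gap 0.586 q [-0.21  0.08  0.04  2.38  0.66  0.22  0.34]
tool x angle 67.96 tilt err (u,v) deg [ 0.07 -1.63]
d rows(25mm) [ 1.    0.07 -1.83]
drot rows(6deg) [ 0.32 -0.01 -0.  ]
```

```bash
for i in 1; do python3 -m handwheel '[[[0.4,0,-0.6],[0.2,0,0],50],[[0.4,0,-0.6],[0.2,0,0],50],[[0.4,0,-0.6],[0.2,0,0],50]]'; done; python3 -c "
from h import *
rep(wd(KU,KV,.026),toolR(np.radians(67)))"
```

```text
time_s: 3.22
ee_pos: [0.5096, -0.0021, 0.1381]
tool_rot: [2.65, -0.178, 1.173]
contact_force: [0.3, 0.3, -1.2]
finger_gap: 0.583
t 3.22 tcp [ 0.5096 -0.0021  0.1381] deck [ 0.0024 -0.0475  0.0485] F [ 0.3  0.3 -1.2] M [ 0.04  0.61 -0.03] gap 0.583 q [ 0.25  0.18 -0.43  2.35  1.05  0.22 -0.02]
tool x angle 67.62 tilt err (u,v) deg [-0.19 -0.88]
d rows(25mm) [ 0.38  0.16 -0.83]
drot rows(6deg) [ 0.18 -0.04 -0.02]
```

```bash
python3 -m handwheel '[[[0.12,0.16,-0.3],[0.1,0,0],50],[[0.15,0.05,-0.35],[0.1,0,0],50],[[0.1,0,-0.2],[0,0,0],50]]'; python3 -c "
from h import *
rep(wd(KU,KV,.026),toolR(np.radians(67)))
cv2.imwrite('pics/side3.png',cv2.resize(capture('side')[150:250,240:370,::-1],None,fx=5.5,fy=5.5,interpolation=cv2.INTER_CUBIC))
cv2.imwrite('pics/top3.png',cv2.resize(capture('top')[130:230,260:370,::-1],None,fx=5,fy=5,interpolation=cv2.INTER_CUBIC))"
```

```text
time_s: 3.47
ee_pos: [0.5201, -0.0014, 0.1174]
tool_rot: [2.655, -0.196, 1.163]
contact_force: [0.2, 0.1, 0.1]
finger_gap: 0.586
t 3.47 tcp [ 0.5201 -0.0014  0.1174] deck [ 0.0011 -0.0463  0.0252] F [0.2 0.1 0.1] M [0.04 0.49 0.  ] gap 0.586 q [ 0.3   0.25 -0.49  2.35  1.34  0.22 -0.31]
tool x angle 66.65 tilt err (u,v) deg [-0.08 -0.18]
d rows(25mm) [-0.05  0.13  0.  ]
drot rows(6deg) [-0.   -0.01  0.07]
```

View pics/side3.png

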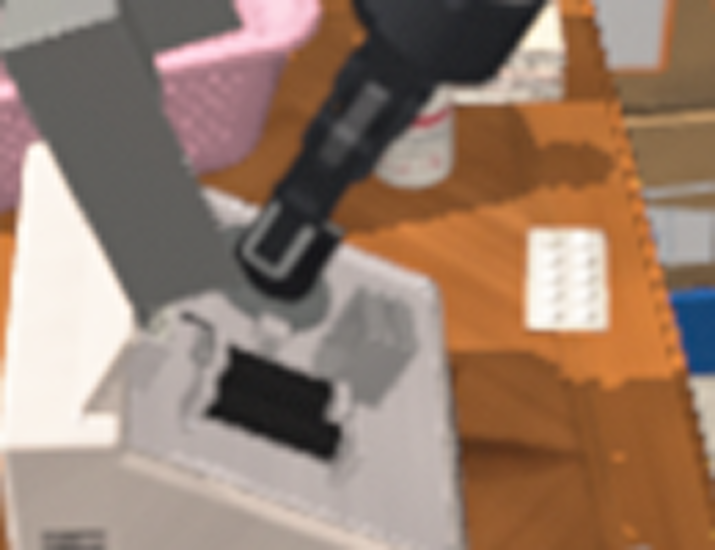

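View pics/top3.png

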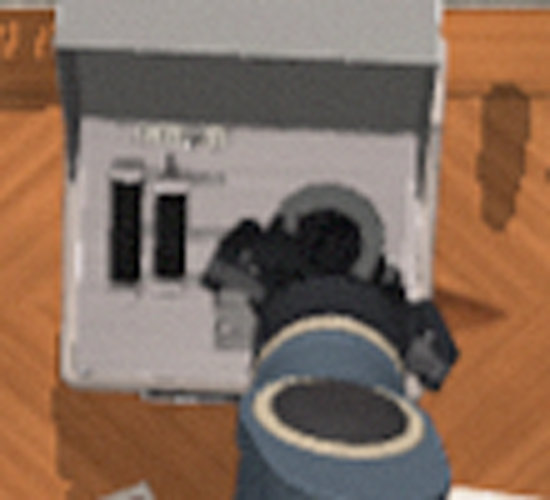

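```bash
python3 -m handwheel '[[[-0.02,0.12,0],[0,0,0.06],50],[[0,0,0],[0,0,0],10],[[0,0,0],[0,0,0],10],[[0,0,0],[0,0,0],10],[[0,0,0],[0,0,0],10],[[0,0,0],[0,0,0],10]]' 40; python3 -c "
from h import *
rep(wd(KU,KV,.026),toolR(np.radians(67)))"
```

```text
time_s: 4.07
ee_pos: [0.5183, 0.0008, 0.119]
tool_rot: [2.65, -0.187, 1.171]
contact_force: [6.0, -0.3, -9.3]
finger_gap: 0.156
t 4.07 tcp [0.5183 0.0008 0.119 ] deck [ 0.0002 -0.0442  0.0276] F [ 6.  -0.3 -9.3] M [0.23 0.26 0.11] gap 0.156 q [ 0.29  0.25 -0.49  2.35  1.34  0.23 -0.3 ]
tool x angle 67.28 tilt err (u,v) deg [-0.04 -0.49]
d rows(25mm) [ 0.03  0.04 -0.06]
drot rows(6deg) [ 0.09 -0.01  0.  ]
```

```bash
python3 -m handwheel '[[[0,0,0],[0.5,-0.024,-0.866],10],[[0,0,0],[0.5,-0.024,-0.866],10],[[0,0,0],[0.5,-0.024,-0.866],10],[[0,0,0],[0.5,-0.024,-0.866],10]]'; python3 -c "
from h import *
rep(wd(KU,KV,.027),toolR(np.radians(43)))"
```

```text
time_s: 4.4
ee_pos: [0.5177, -0.0001, 0.1186]
tool_rot: [2.769, -0.369, 0.759]
contact_force: [1.5, -1.7, -4.2]
finger_gap: 0.155
t 4.4 tcp [ 5.177e-01 -1.000e-04  1.186e-01] deck [-0.0004 -0.0451  0.0275] F [ 1.5 -1.7 -4.2] M [ 0.01  0.45 -0.01] gap 0.155 q [ 0.29  0.25 -0.48  2.35  1.31  0.23 -0.7 ]
tool x angle 42.34 tilt err (u,v) deg [-0.32 -0.52]
d rows(25mm) [ 0.03  0.07 -0.01]
drot rows(6deg) [ 0.02 -0.05  0.14]
```

Turning works (24° in 4 rows). Continuing.

```bash
python3 -m handwheel '[[[0,0.03,0],[0.5,-0.024,-0.866],10],[[0,0.03,0],[0.5,-0.024,-0.866],10],[[0,0.03,0],[0.5,-0.024,-0.866],10],[[0,0,0],[0.5,-0.024,-0.866],10],[[0,0,0],[0.5,-0.024,-0.866],10],[[0,0,0],[0.5,-0.024,-0.866],10],[[0,0,0],[0.5,-0.024,-0.866],10],[[0,0,0],[0,0,0],10]]'; python3 -c "
from h import *
rep(wd(KU,KV,.027),toolR(np.radians(0)))
im=capture('top');cv2.imwrite('pics/top4f.png',im[:,:,::-1])
cv2.imwrite('pics/top4.png',cv2.resize(im[140:195,270:330,::-1],None,fx=10,fy=10,interpolation=cv2.INTER_CUBIC))"
```

```text
time_s: 5.07
ee_pos: [0.516, -0.0008, 0.1177]
tool_rot: [-3.13, -0.507, -0.086]
contact_force: [1.9, -0.3, -3.5]
finger_gap: 0.157
t 5.07 tcp [ 0.516  -0.0008  0.1177] deck [-0.0023 -0.0459  0.0275] F [ 1.9 -0.3 -3.5] M [-0.02  0.16 -0.06] gap 0.157 q [ 0.28  0.24 -0.47  2.35  1.24  0.22 -1.41]
tool x angle -1.92 tilt err (u,v) deg [-0.93 -0.39]
d rows(25mm) [0.1  0.1  0.03]
drot rows(6deg) [-0.11 -0.15  0.31]
```

View pics/top4.png

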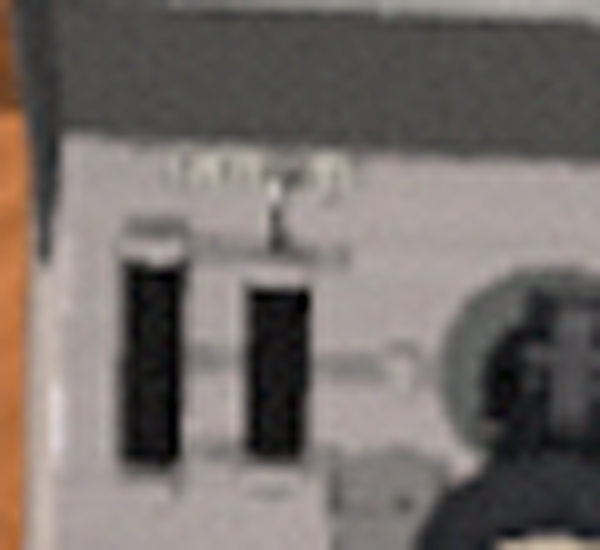

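The pointer is now at about crop (277,225) and the index finger near (290,182), so there is still a little to go. I'll measure it subpixel.

```bash
python3 - <<'E'
from h import *
for f in('top0','top4f'):
    g=cv2.cvtColor(cv2.imread(f'pics/{f}.png'),cv2.COLOR_BGR2GRAY).astype(int)
    print(f,'cols 286..305')
    for r in range(154,169): print(r,g[r,286:306])
E
python3 - <<'E'
from h import *
im=capture('side');cv2.imwrite('pics/side4f.png',im[:,:,::-1])
cv2.imwrite('pics/side4.png',cv2.resize(im[195:235,255:300,::-1],None,fx=14,fy=14,interpolation=cv2.INTER_CUBIC))
E
```

```text
top0 cols 286..305
154 [111 116 127 114 106 105 120 114 111 102  97  90  90  89  97  85  88  85
  85  85]
155 [144 154 135 145 159 159 149 157 162 159 137 119 117 117 124 138 150 148
 128 104]
156 [154 162 131 159 177 177 136 156 164 171 139 130 127 127 129 164 179 164
 159 131]
157 [142 159 145 163 163 168 139 160 148 164 128 128 106  91 119 146 172 148
 162 148]
158 [146 149 144 155 149 162 150 157 152 162 150 173 104 109 133 150 171 146
 163 150]
159 [159 153 148 151 157 161 156 157 158 160 161 180 128 148 157 163 154 143
 154 155]
160 [161 159 161 157 160 159 162 138 136 155 160 161 149 158 161 164 147 151
 156 159]
161 [136 138 144 153 159 160 162 108 105 151 163 163 162 162 159 159 164 161
 161 161]
162 [106 108 119 148 158 159 165 102  93 140 161 158 163 157 162 161 162 161
 161 159]
163 [105 108 107 128 137 141 148  93  74 115 140 145 153 160 160 160 159 159
 156 156]
164 [150 153 127 119 131 127 114  75  66  91 126 117 127 138 134 140 150 145
 143 154]
165 [158 149 110 118 126 120  99 101  82  93 110 106 115 116 114 122 139 132
 124 153]
166 [100  79  71 125 142 147 144 152 
[... 848 characters left out ...]
163]
161 [137 140 146 157 162 161 164 166 164 163 167  91 136 167 165 164 167 167
 164 163]
162 [106 108 118 155 160 164 163 163 162 164 166  94 131 164 166 165 165 166
 163 166]
163 [106 116 111 131 142 139 148 149 150 154 151  83  99 146 161 165 162 165
 160 166]
164 [154 158 126 128 133 125 136 135 139 136 127  64  82 119 136 142 154 147
 144 156]
165 [163 150 117 121 134 132 128 130 128 119 117  96 100  98 109 121 140 137
 128 156]
166 [103  82  67 127 146 144 143 149 151 151 147 142 134 131 124 129 142 140
 135 159]
167 [  6  12  70 148 164 165 163 164 158 165 174 169 168 169 149 150 156 155
 154 162]
168 [ 16  17  71 147 164 161 163 166 123 114 126 132 126 131 116 148 167 162
 162 160]
```

View pics/side4.png

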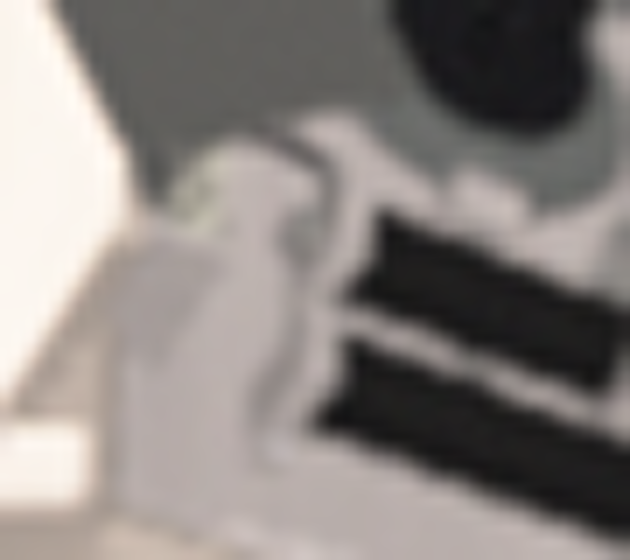

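```bash
python3 -m handwheel '[[[0.05,0.05,0.02],[0.5,-0.03,-0.86],10],[[0.05,0.05,0.01],[0.5,-0.03,-0.86],10],[[0,0,0],[0.5,-0.024,-0.866],10],[[0,0,0],[0,0,0],10],[[0,0,0],[0,0,0],10]]'
cat > m.py <<'E'
from h import *
rep(wd(KU,KV,.027),toolR(np.radians(-24)))
ims=np.array([cv2.cvtColor(capture('top'),cv2.COLOR_RGB2GRAY) for _ in range(3)]).mean(0)
for r in range(155,167): print(r,ims[r,294:304].round().astype(int))
E
python3 m.py
```

```text
time_s: 5.58
ee_pos: [0.5153, -0.0006, 0.1173]
tool_rot: [-2.966, -0.473, -0.434]
contact_force: [1.6, -0.3, -4.1]
finger_gap: 0.154
t 5.58 tcp [ 0.5153 -0.0006  0.1173] deck [-0.0032 -0.0458  0.0276] F [ 1.6 -0.3 -4.1] M [ 0.05  0.22 -0.02] gap 0.154 q [ 0.28  0.24 -0.46  2.34  1.21  0.22 -1.69]
tool x angle -19.58 tilt err (u,v) deg [-1.2  -0.38]
d rows(25mm) [0.13 0.1  0.04]
drot rows(6deg) [ 0.41 -0.22 -0.61]
155 [164 160 139 124 119 118 127 143 154 152]
156 [168 178 144 133 131 130 134 169 183 171]
157 [151 169 130 131 109  92 125 152 173 152]
158 [153 167 152 176 106 108 135 152 175 151]
159 [160 165 167 185 135 152 163 166 158 146]
160 [163 164 165 167 117 146 167 166 152 153]
161 [162 165 167 169  90 137 168 166 164 165]
162 [167 163 165 169  92 128 165 166 166 166]
163 [150 147 154 149  78 100 147 162 161 164]
164 [135 133 135 122  68  85 114 135 154 148]
165 [127 126 120 116 118 109 105 113 137 136]
166 [147 148 147 139 146 139 133 120 134 143]
```

Run:
```python
from h import *
a=np.array([capture('top') for _ in range(3)]).mean(0)
im=a.astype(np.uint8)[150:172,288:312,::-1]
cv2.imwrite('pics/top5.png',cv2.resize(im,None,fx=25,fy=25,interpolation=cv2.INTER_CUBIC))
for r in range(155,164): print(r,[tuple(x) for x in a[r,296:302].round().astype(int).tolist()])
```

```text
155 [(146, 141, 133), (129, 124, 119), (121, 116, 114), (122, 117, 116), (130, 126, 121), (146, 140, 133)]
156 [(151, 145, 136), (138, 133, 128), (134, 129, 125), (133, 128, 127), (138, 133, 128), (176, 170, 159)]
157 [(132, 128, 119), (134, 128, 124), (111, 107, 102), (95, 91, 90), (129, 125, 118), (158, 152, 142)]
158 [(157, 150, 144), (179, 174, 170), (109, 105, 103), (113, 108, 103), (142, 137, 130), (158, 151, 142)]
159 [(174, 164, 160), (193, 185, 183), (137, 131, 130), (159, 151, 146), (167, 159, 155), (172, 164, 159)]
160 [(171, 161, 158), (174, 165, 163), (124, 117, 117), (153, 142, 141), (175, 163, 162), (174, 163, 162)]
161 [(173, 164, 161), (176, 166, 163), (93, 90, 87), (143, 136, 133), (175, 165, 162), (174, 163, 161)]
162 [(172, 162, 160), (177, 166, 164), (98, 92, 91), (134, 127, 123), (173, 163, 161), (173, 162, 161)]
163 [(160, 151, 149), (157, 147, 145), (82, 79, 78), (103, 98, 97), (153, 145, 143), (167, 157, 158)]
```

View pics/top5.png

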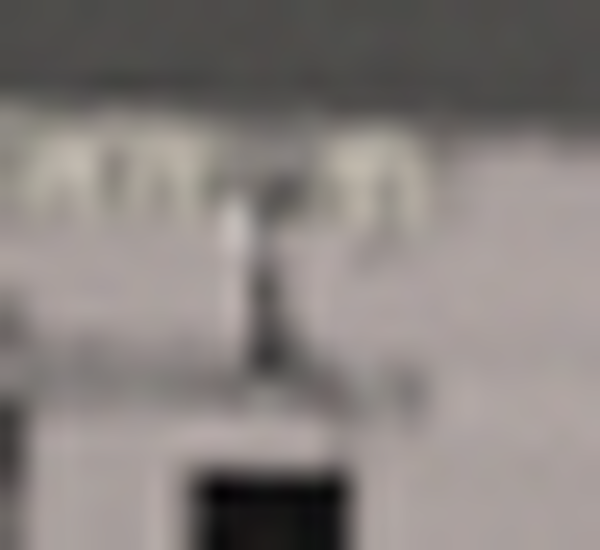

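The pointer at column 298.3 is in line with the index finger tip (298.3) and the tab centre (298.3 ± 0.2). One pixel is 2.6 mm, so this is inside tolerance. Now I'll release, retreat along the normal, and locate the lip.

```bash
python3 -m handwheel '[[[0,0,0],[0,0,0],45],[[0,0,0],[0,0,0],45],[[0,0,0],[0,0,0],45],[[-0.3,0,0.5],[0,0,0],45],[[-0.3,0,0.5],[0,0,0],45],[[-0.3,0,0.6],[0,0,0],45],[[-0.3,0,0.6],[0,0,0],45],[[-0.3,0,0.6],[0,0,0],45]]'
python3 - <<'E'
from h import *
rep()
p,e=tri((245,130),(310.4,124)); print('lip',p,e,dk(p))
im=capture('top');cv2.imwrite('pics/top6f.png',im[:,:,::-1]);cv2.imwrite('pics/top6.png',cv2.resize(im[105:215,265:355,::-1],None,fx=5.4,fy=5.4,interpolation=cv2.INTER_CUBIC))
im=capture('side');cv2.imwrite('pics/side6f.png',im[:,:,::-1]);cv2.imwrite('pics/side6.png',cv2.resize(im[100:220,220:310,::-1],None,fx=5,fy=5,interpolation=cv2.INTER_CUBIC))
E
```

```text
time_s: 6.55
ee_pos: [0.4761, 0.0027, 0.1878]
tool_rot: [-2.966, -0.468, -0.427]
contact_force: [-1.1, -0.3, 0.3]
finger_gap: 0.528
t 6.55 tcp [0.4761 0.0027 0.1878] deck [-0.0019 -0.0444  0.1083] F [-1.1 -0.3  0.3] M [-0.03  0.52  0.01] gap 0.528 q [ 0.63  0.05 -0.79  2.33  0.45  0.31 -0.93]
tool x angle -19.27 tilt err (u,v) deg [-1.49 -0.13]
lip [0.6138256  0.04006173 0.33157981] 0.004859001043915175 [ 0.1875174  -0.00040323  0.16491562]
```

View pics/top6.png

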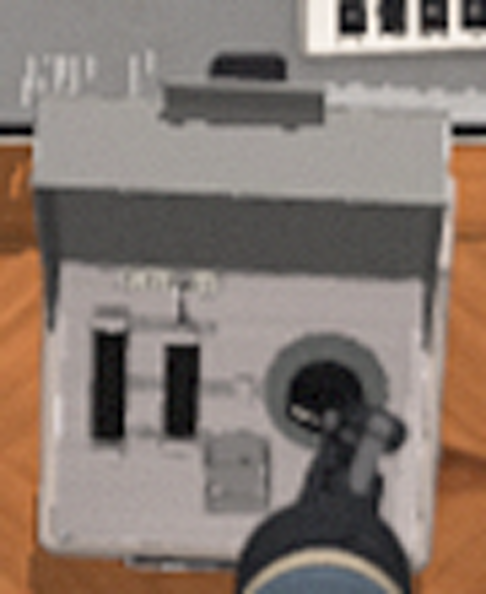

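View pics/side6.png

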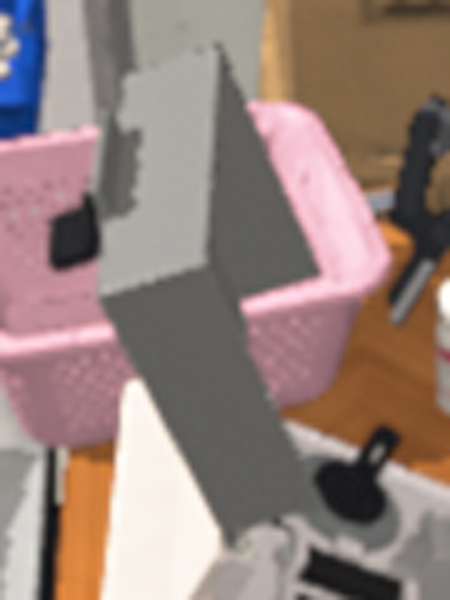

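The pointer and index are still lined up, at x 181 and 182 in the crop. The lip is at (0.614, 0.040, 0.332), which gives a hood angle of about 2.33 and a hinge at u≈0.081. Next I'll go up, over, and behind the left part of the hood, clear of the stud.

```bash
cat >> h.py <<'E'
UH=0.0813
def hood(th,d,v=0,out=0): # d from hinge, out of outer face
    dr=np.array([-np.cos(th),np.sin(th)]); on=np.array([np.sin(th),np.cos(th)])
    q=dr*d+on*out; return wd(UH+q[0],v,0.052+q[1])
def downR(a): return Ro.from_euler('xyz',[np.pi,0,a]).as_matrix()
E
python3 - <<'E'
from h import *
for th in(2.33,2.0,1.7,1.5,1.3,1.1): print(th,hood(th,.145,.055).round(3),hood(th,.120,.055).round(3))
print('wing',hood(2.33,.122,0,.03))
rep(np.array([.45,.095,.43]),downR(-.3))
E
```

```text
2.33 [0.615 0.095 0.322] [0.609 0.096 0.297]
2.0 [0.567 0.098 0.325] [0.57  0.098 0.3  ]
1.7 [0.525 0.1   0.315] [0.535 0.099 0.291]
1.5 [0.5   0.101 0.301] [0.514 0.1   0.28 ]
1.3 [0.478 0.102 0.282] [0.495 0.101 0.265]
1.1 [0.46  0.103 0.26 ] [0.481 0.102 0.246]
wing [0.63594013 0.03940311 0.29230993]
t 6.65 tcp [0.4772 0.0018 0.1896] deck [-0.     -0.0452  0.1093] F [ 0.3 -0.5  1.2] M [0.05 0.47 0.01] gap 0.525 q [ 0.63  0.05 -0.79  2.33  0.46  0.31 -0.94]
tool x angle -19.37 tilt err (u,v) deg [-1.18 -0.29]
d rows(25mm) [-1.09  3.73  9.61]
drot rows(6deg) [0.07 4.8  0.82]
```

```bash
python3 -m handwheel '[[[-0.4,0.2,0.9],[0,0.3,0.05],0],[[-0.4,0.3,0.95],[0,0.5,0.05],0],[[0,0.4,0.98],[0,0.6,0.1],0],[[0,0.5,0.98],[0,0.6,0.1],0],[[0,0.5,0.98],[0,0.6,0.1],0],[[0,0.5,0.98],[0,0.6,0.1],0],[[0,0.5,0.98],[0,0.6,0.1],0],[[0,0.5,0.98],[0,0.6,0.1],0]]'; python3 -c "
from h import *
rep(np.array([.45,.095,.43]),downR(-.3))"
```

```text
time_s: 7.32
ee_pos: [0.4499, 0.0773, 0.3761]
tool_rot: [3.112, -0.028, -0.323]
contact_force: [0.8, 0.8, -0.3]
finger_gap: -0.003
t 7.32 tcp [0.4499 0.0773 0.3761] deck [0.0664 0.0289 0.2862] F [ 0.8  0.8 -0.3] M [ 0.06 -0.06  0.05] gap -0.003 q [ 0.62  0.05 -0.92  1.77  0.08  1.33 -0.65]
tool x angle -17.77 tilt err (u,v) deg [-27.7   -2.05]
d rows(25mm) [0.01 0.71 2.16]
drot rows(6deg) [0.35 0.17 0.22]
```

```bash
python3 -m handwheel '[[[0,0.3,0.9],[0.3,0.1,0.2],0],[[0.6,0.3,0.9],[0,0,0.3],0],[[0.98,0.1,0.2],[0,0,0.3],0],[[0.98,0,0],[0,0,0.3],0],[[0.98,0,0],[0,0,0.3],0],[[0.98,0,0],[0,0,0.3],0],[[0.98,0,0],[0,0,0.3],0],[[0.98,0,0],[0,0,0.3],0]]'; python3 -c "
from h import *
rep(np.array([.68,.095,.42]),downR(-.05))"
```

```text
time_s: 7.98
ee_pos: [0.6265, 0.0937, 0.429]
tool_rot: [3.118, -0.026, -0.09]
contact_force: [0.7, -0.0, 0.7]
finger_gap: 0.001
t 7.98 tcp [0.6265 0.0937 0.429 ] deck [0.245  0.0538 0.2442] F [ 0.7 -0.   0.7] M [-0.02  0.01 -0.02] gap 0.001 q [ 0.38  0.42 -0.92  1.31  0.37  1.56 -0.59]
tool x angle -2.72 tilt err (u,v) deg [-27.37  -1.44]
d rows(25mm) [ 2.14  0.05 -0.36]
drot rows(6deg) [0.25 0.23 0.38]
```

```bash
python3 -m handwheel '[[[0.98,0.1,0],[0.1,0.1,0.1],0],[[0.98,0.1,0],[0.1,0.1,0.1],0],[[0.4,0,-0.5],[0,0,0.1],0],[[0,0,-0.9],[0,0,0],0],[[0,0,-0.9],[0,0,0],0],[[0,0,-0.9],[0,0,0],0],[[0,0,-0.9],[0,0,0],0],[[0,0,-0.9],[0,0,0],0]]'; python3 -c "
from h import *
rep(np.array([.66,.097,.293]),downR(-.05))"
```

```text
time_s: 8.65
ee_pos: [0.7036, 0.0955, 0.2853]
tool_rot: [3.112, -0.013, -0.083]
contact_force: [0.1, -0.5, -0.3]
finger_gap: 0.001
t 8.65 tcp [0.7036 0.0955 0.2853] deck [0.2397 0.0592 0.0813] F [ 0.1 -0.5 -0.3] M [ 0.06  0.03 -0.01] gap 0.001 q [ 0.3   0.63 -0.85  1.34  0.5   1.39 -0.63]
tool x angle -2.3 tilt err (u,v) deg [-28.05  -1.7 ]
d rows(25mm) [-1.74  0.06  0.31]
drot rows(6deg) [0.29 0.1  0.32]
```

Now I'll pull toward the robot, in moderate steps.

```bash
python3 -m handwheel '[[[-0.8,0,0.1],[0,0,0],0],[[-0.8,0,0.1],[0,0,0],0],[[-0.5,0,0],[0,0,0],0],[[-0.5,0,0],[0,0,0],0],[[-0.5,0,0],[0,0,0],0],[[-0.5,0,0],[0,0,0],0]]'; python3 -c "
from h import *
rep()
im=capture('side');cv2.imwrite('pics/side7.png',cv2.resize(im[60:260,200:400,::-1],None,fx=3,fy=3,interpolation=cv2.INTER_CUBIC))"
```

```text
time_s: 9.15
ee_pos: [0.6225, 0.0921, 0.2805]
tool_rot: [3.097, -0.028, -0.099]
contact_force: [1.0, 0.9, 6.9]
finger_gap: 0.0
t 9.15 tcp [0.6225 0.0921 0.2805] deck [0.1674 0.052  0.1176] F [1.  0.9 6.9] M [ 0.15 -0.12  0.02] gap 0.0 q [ 0.38  0.49 -0.9   1.56  0.45  1.28 -0.69]
tool x angle -3.32 tilt err (u,v) deg [-27.34  -2.61]
```

View pics/side7.png

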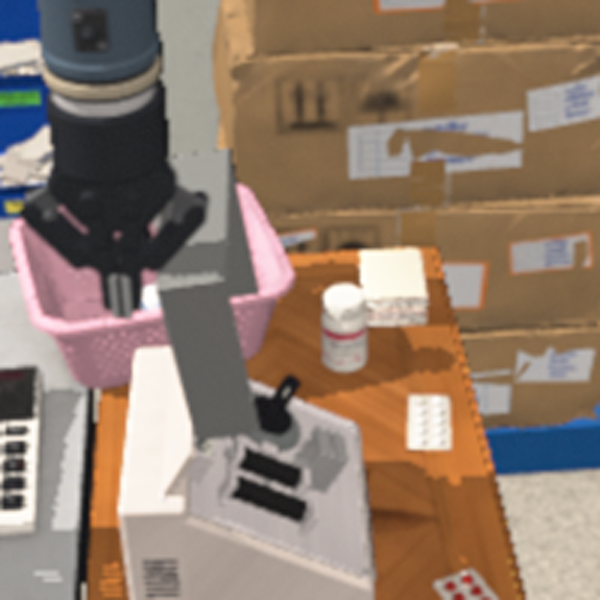

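The view shows the gripper's right knuckle at (190,210) riding on the hood's free edge (Fz 7 N). I'll raise the tool and keep pulling with the fingertips.

```bash
python3 -m handwheel '[[[0.2,0,0.6],[0,0,0],0],[[0,0,0.5],[0,0,0],0],[[-0.5,0,0],[0,0,0],0],[[-0.5,0,0],[0,0,0],0],[[-0.5,0,0],[0,0,0],0]]'; python3 -c "
from h import *
rep()
im=capture('side');cv2.imwrite('pics/side8.png',cv2.resize(im[60:260,200:400,::-1],None,fx=3,fy=3,interpolation=cv2.INTER_CUBIC))"
```

```text
time_s: 9.62
ee_pos: [0.5908, 0.0906, 0.3059]
tool_rot: [3.085, -0.033, -0.105]
contact_force: [0.3, 0.8, 0.3]
finger_gap: 0.004
t 9.62 tcp [0.5908 0.0906 0.3059] deck [0.1527 0.049  0.1554] F [0.3 0.8 0.3] M [ 0.1  -0.06  0.05] gap 0.004 q [ 0.42  0.42 -0.92  1.6   0.41  1.3  -0.68]
tool x angle -3.73 tilt err (u,v) deg [-27.13  -3.34]
```

View pics/side8.png

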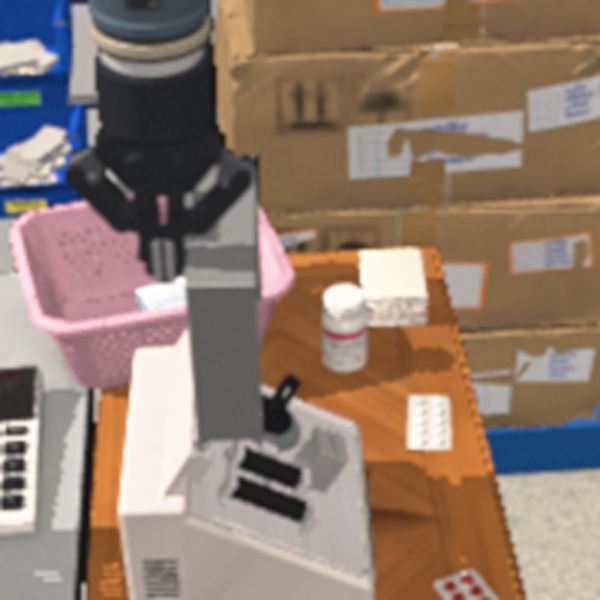

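```bash
python3 -m handwheel '[[[-0.6,0,0],[0.1,0.05,0],0],[[-0.6,0,0],[0.1,0.05,0],0],[[-0.6,0,0],[0.1,0.05,0],0],[[-0.6,0,0],[0.1,0.05,0],0],[[-0.6,0,0],[0,0,0],0]]'; python3 -c "
from h import *
rep()
im=capture('side');cv2.imwrite('pics/side9.png',cv2.resize(im[60:260,200:400,::-1],None,fx=3,fy=3,interpolation=cv2.INTER_CUBIC))"
```

```text
time_s: 10.08
ee_pos: [0.5121, 0.0894, 0.3022]
tool_rot: [3.12, -0.005, -0.108]
contact_force: [0.1, 0.3, 0.1]
finger_gap: 0.0
t 10.08 tcp [0.5121 0.0894 0.3022] deck [0.0828 0.044  0.1915] F [0.1 0.3 0.1] M [ 0.05 -0.02 -0.  ] gap 0.0 q [ 0.54  0.29 -0.98  1.76  0.28  1.24 -0.62]
tool x angle -3.97 tilt err (u,v) deg [-28.47  -1.28]
```

View pics/side9.png

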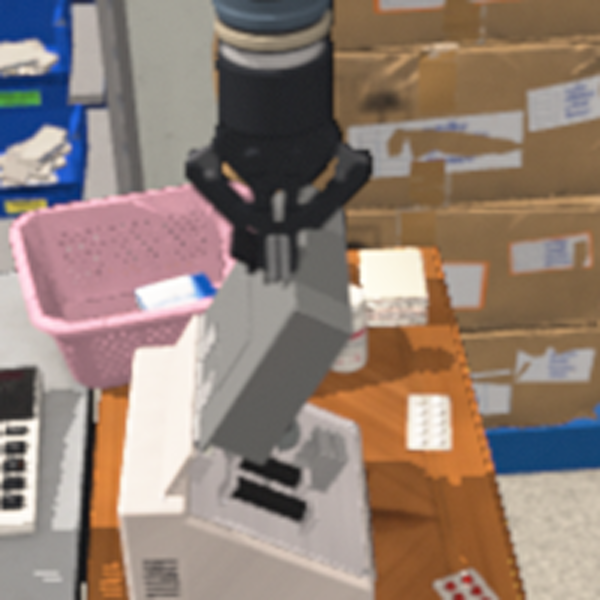

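The hood has tipped forward past balance, at about 1.2 rad, and is sinking. I'll lift clear and wait.

```bash
python3 -m handwheel '[[[0.3,0,0.9],[0,0,0],0],[[0,0,0.9],[0,0,0],0],[[0,0.5,0.5],[0,0,0.9],0],[[0,0.9,0],[0,0,0.9],0],[[0,0.9,0],[0,0,0.9],0],[[0,0.9,0],[0,0,0.9],40],[[0,0.5,0],[0,0,0.9],40],[[0,0,0],[0,0,0.9],40]]';python3 -m handwheel '[[[-0.1,0,0],[0,0,0.9],40],[[-0.1,0,0],[0,0,0.9],40],[[-0.1,0,0],[0,0,0.9],40],[[-0.1,0,0],[0,0,0.9],40],[[-0.1,0,0],[0,0,0.9],40],[[-0.1,0,0],[0,0,0.9],40],[[0,0,0],[0,0,0],40],[[0,0,0],[0,0,0],40]]';python3 -c "
from h import *
rep()
im=capture('side');cv2.imwrite('pics/sideaf.png',im[:,:,::-1]);cv2.imwrite('pics/sidea.png',cv2.resize(im[140:280,220:380,::-1],None,fx=4,fy=4,interpolation=cv2.INTER_CUBIC))
im=capture('top');cv2.imwrite('pics/topaf.png',im[:,:,::-1]);cv2.imwrite('pics/topa.png',cv2.resize(im[105:245,220:380,::-1],None,fx=4,fy=4,interpolation=cv2.INTER_CUBIC))"
```

```text
time_s: 10.8
ee_pos: [0.5175, 0.1806, 0.3591]
tool_rot: [3.101, -0.004, 0.471]
contact_force: [0.2, 0.4, -0.2]
finger_gap: 0.42
time_s: 11.47
ee_pos: [0.5046, 0.181, 0.3551]
tool_rot: [3.098, 0.0, 1.065]
contact_force: [0.2, -0.9, -0.5]
finger_gap: 0.472
t 11.47 tcp [0.5046 0.181  0.3551] deck [0.0989 0.1352 0.2432] F [ 0.2 -0.9 -0.5] M [ 0.01 -0.   -0.03] gap 0.472 q [ 0.54  0.38 -1.28  1.66  0.41  1.37  0.26]
tool x angle 66.88 tilt err (u,v) deg [-26.68  -1.12]
```

View pics/sidea.png

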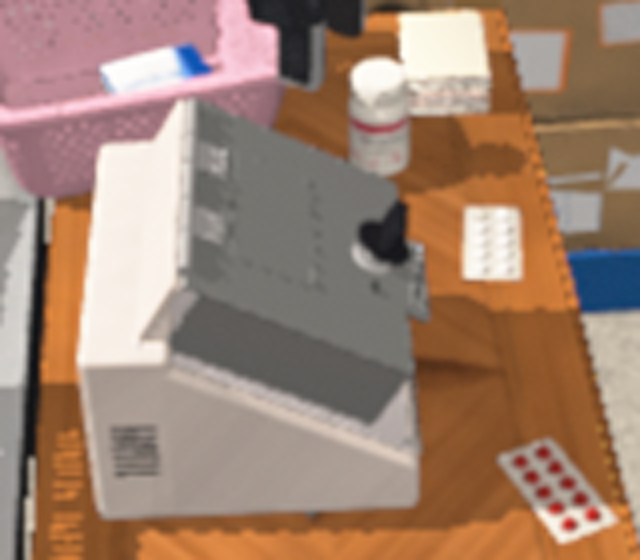

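View pics/topa.png

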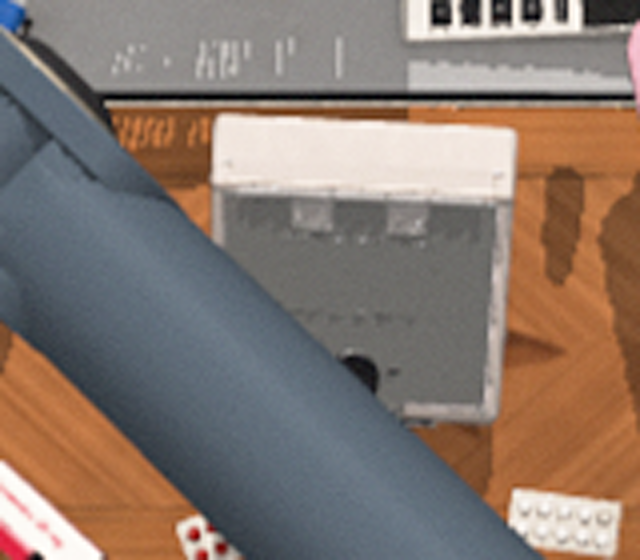

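The side view shows the hood down on the deck and the wing at (385,235). The arm hides it in the top view, so I'll move toward the stud's axis and look again.

```bash
cat >> h.py <<'E'
SU,SV=UH-.122,0.0
E
python3 -m handwheel '[[[-0.8,-0.4,0.1],[0,0,0.5],40],[[-0.8,-0.6,0],[0,0,0.5],40],[[-0.8,-0.8,-0.1],[0,-0.1,0.6],40],[[-0.6,-0.9,-0.2],[0,-0.2,0.6],40],[[-0.5,-0.9,-0.3],[0,-0.3,0.6],40],[[-0.2,-0.9,-0.3],[0,-0.3,0.6],40],[[0,-0.5,-0.3],[0,-0.3,0.6],40],[[0,0,0],[0,-0.3,0.6],40]]';python3 -c "
from h import *
rep(wd(SU,SV,.15),toolR(np.radians(160)))
im=capture('side');cv2.imwrite('pics/sidebf.png',im[:,:,::-1]);cv2.imwrite('pics/sideb.png',cv2.resize(im[140:280,220:380,::-1],None,fx=4,fy=4,interpolation=cv2.INTER_CUBIC))
im=capture('top');cv2.imwrite('pics/topbf.png',im[:,:,::-1]);cv2.imwrite('pics/topb.png',cv2.resize(im[125:265,260:420,::-1],None,fx=4,fy=4,interpolation=cv2.INTER_CUBIC))"
```

```text
time_s: 12.23
ee_pos: [0.4212, 0.0761, 0.334]
tool_rot: [2.977, -0.029, 1.495]
contact_force: [-0.5, -0.2, -0.1]
finger_gap: 0.464
t 12.23 tcp [0.4212 0.0761 0.334 ] deck [0.0206 0.0264 0.2641] F [-0.5 -0.2 -0.1] M [-0.01  0.19  0.  ] gap 0.464 q [ 1.04 -0.18 -1.13  1.98 -0.18  1.08  1.46]
tool x angle 87.79 tilt err (u,v) deg [-20.1    1.39]
d rows(25mm) [ 0.11 -1.06 -5.18]
drot rows(6deg) [-4.4  -2.9  11.26]
```

View pics/sideb.png

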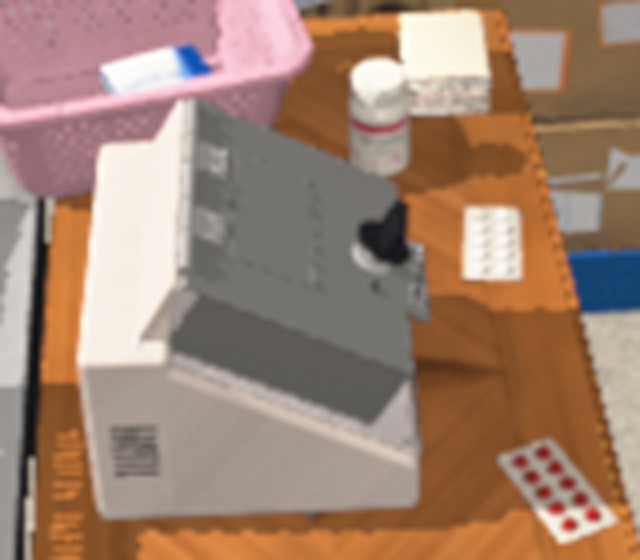

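View pics/topb.png

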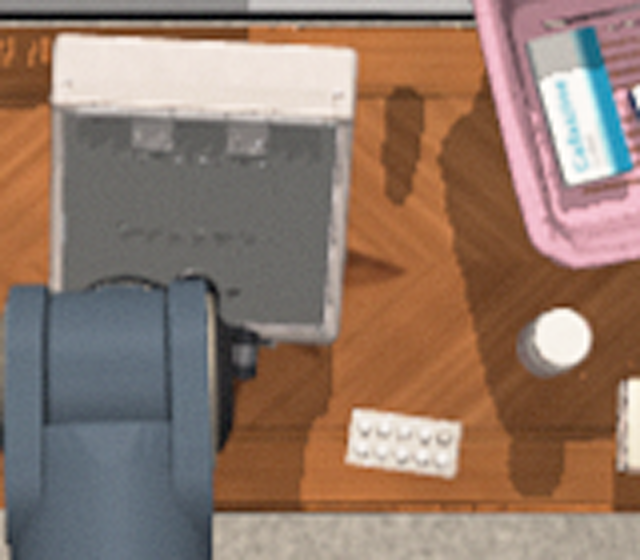

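Run:
```python
from h import *
im=cv2.imread('pics/sidebf.png'); x0,y0,f=300,180,14
cv2.imwrite('pics/w.png',cv2.resize(im[y0:y0+35,x0:x0+40],None,fx=f,fy=f,interpolation=cv2.INTER_CUBIC))
for nm,n in (('disc',.0695),('top',.0915)):
  for a in (0,20,40,60,90,120,140,160):
    r=.017
    A=proj('side',wd(SU+r*np.cos(np.radians(a)),SV+r*np.sin(np.radians(a)),n)); B=proj('side',wd(SU-r*np.cos(np.radians(a)),SV-r*np.sin(np.radians(a)),n))
    print(nm,a,((A-[x0,y0])*f+f/2).round(),((B-[x0,y0])*f+f/2).round())
```

```text
disc 0 [131. 242.] [305. 313.]
disc 20 [137. 266.] [297. 289.]
disc 40 [154. 291.] [281. 264.]
disc 60 [178. 315.] [257. 241.]
disc 90 [223. 342.] [213. 215.]
disc 120 [266. 351.] [171. 205.]
disc 140 [288. 346.] [149. 210.]
disc 160 [301. 333.] [135. 222.]
top 0 [195. 151.] [370. 224.]
top 20 [202. 175.] [363. 200.]
top 40 [219. 200.] [346. 175.]
top 60 [244. 224.] [321. 152.]
top 90 [289. 251.] [277. 125.]
top 120 [332. 261.] [235. 115.]
top 140 [354. 256.] [213. 119.]
top 160 [367. 243.] [199. 132.]
```

View pics/w.png

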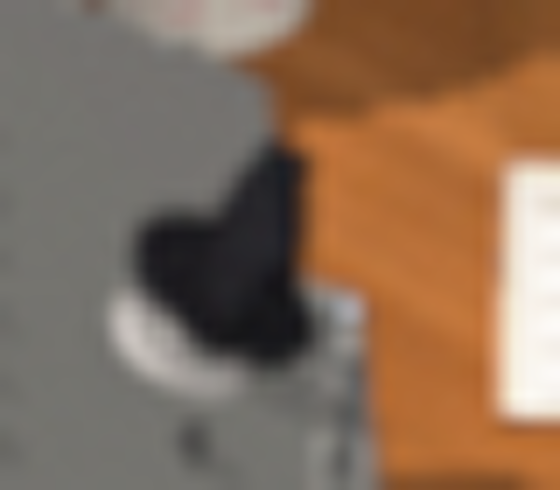

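The wing stands nearly across the hood (about 80–90° in deck axes) with its disc centre at (222,285). The prediction was (218,278), so the stud position is confirmed. Moving above it.

```bash
python3 -m handwheel '[[[0,-0.3,-0.6],[0.1,-0.4,0],40],[[0,-0.3,-0.8],[0.1,-0.4,0],40],[[0,-0.3,-0.8],[0.1,-0.4,0],40],[[0,-0.2,-0.8],[0.1,-0.4,0],40],[[0,0,-0.8],[0,-0.4,0],40],[[0,0,-0.5],[0,-0.2,0],40]]';python3 -c "
from h import *
rep(wd(SU,SV,.13),toolR(np.radians(160)))
rep(wd(SU,SV,.13),toolR(np.radians(0)))"
```

```text
time_s: 12.83
ee_pos: [0.4279, 0.057, 0.2305]
tool_rot: [2.73, -0.095, 1.508]
contact_force: [-1.1, 0.3, -0.9]
finger_gap: 0.469
t 12.83 tcp [0.4279 0.057  0.2305] deck [-0.0245  0.0076  0.1706] F [-1.1  0.3 -0.9] M [-0.06  0.41  0.02] gap 0.469 q [ 0.98 -0.17 -1.07  2.29 -0.32  0.52  1.61]
tool x angle 86.53 tilt err (u,v) deg [-6.22  4.65]
d rows(25mm) [ 0.24 -0.31 -1.73]
drot rows(6deg) [-6.16 -1.1  10.55]
t 12.83 tcp [0.4279 0.057  0.2305] deck [-0.0245  0.0076  0.1706] F [-1.1  0.3 -0.9] M [-0.06  0.41  0.02] gap 0.469 q [ 0.98 -0.17 -1.07  2.29 -0.32  0.52  1.61]
tool x angle 86.53 tilt err (u,v) deg [-6.22  4.65]
d rows(25mm) [ 0.24 -0.31 -1.73]
drot rows(6deg) [  5.98  -0.53 -13.21]
```

```bash
python3 -m handwheel '[[[0,0,0],[0.41,-0.04,-0.91],40],[[0,0,0],[0.41,-0.04,-0.91],40],[[0,0,0],[0.41,-0.04,-0.91],40],[[0,0,0],[0.41,-0.04,-0.91],40],[[0,0,0],[0.41,-0.04,-0.91],40],[[0,0,0],[0.41,-0.04,-0.91],40],[[0,0,0],[0.41,-0.04,-0.91],40],[[0,0,0],[0.41,-0.04,-0.91],40]]';python3 -c "
from h import *
rep(wd(SU,SV,.13),toolR(np.radians(0)))"
```

```text
time_s: 13.5
ee_pos: [0.4285, 0.0705, 0.2281]
tool_rot: [2.895, -0.439, 0.663]
contact_force: [0.1, -0.2, -0.7]
finger_gap: 0.469
t 13.5 tcp [0.4285 0.0705 0.2281] deck [-0.0258  0.0211  0.1686] F [ 0.1 -0.2 -0.7] M [-0.06  0.48  0.02] gap 0.469 q [ 1.14 -0.28 -1.19  2.34 -0.63  0.47  1.01]
tool x angle 36.24 tilt err (u,v) deg [-1.76  4.82]
d rows(25mm) [ 0.21 -0.86 -1.63]
drot rows(6deg) [ 2.27 -0.14 -5.67]
```

```bash
python3 -m handwheel '[[[0.05,-0.2,-0.2],[0.37,-0.02,-0.92],40],[[0.05,-0.2,-0.2],[0.37,-0.02,-0.92],40],[[0.05,-0.2,-0.2],[0.37,-0.02,-0.92],40],[[0.05,-0.2,-0.2],[0.37,-0.02,-0.92],40],[[0.05,-0.2,-0.2],[0.37,-0.02,-0.92],40],[[0.05,-0.2,-0.2],[0.37,-0.02,-0.92],40]]';python3 -c "
from h import *
rep(wd(SU,SV,.11),toolR(np.radians(0)))"
```

```text
time_s: 14.0
ee_pos: [0.439, 0.049, 0.2035]
tool_rot: [-3.115, -0.53, -0.069]
contact_force: [-0.2, 0.5, 0.3]
finger_gap: 0.466
t 14.0 tcp [0.439  0.049  0.2035] deck [-2.810e-02  1.000e-04  1.415e-01] F [-0.2  0.5  0.3] M [-0.04  0.55  0.  ] gap 0.466 q [ 1.35 -0.27 -1.39  2.38 -0.66  0.34  0.4 ]
tool x angle -1.05 tilt err (u,v) deg [0.38 0.9 ]
d rows(25mm) [ 0.19 -0.01 -1.34]
drot rows(6deg) [-0.21  0.07  0.08]
```

```bash
python3 -c "
from rig import *
print(sense()['joint_positions'])"; python3 -m handwheel '[[[0.1,0,-0.5],[-0.1,0,0],40],[[0.1,0,-0.4],[-0.1,0,0],40]]';python3 -c "
from h import *
rep(wd(SU,SV,.105),toolR(np.radians(0))); print(sense()['joint_positions'])"
```

```text
[ 1.34553167 -0.27453445 -1.38562741  2.37566722 -0.65759992  0.34280318
  0.40252566]
time_s: 14.17
ee_pos: [0.4323, 0.0445, 0.1963]
tool_rot: [-3.134, -0.507, -0.068]
contact_force: [-0.5, -0.5, 1.4]
finger_gap: 0.466
t 14.17 tcp [0.4323 0.0445 0.1963] deck [-0.0373 -0.0047  0.1385] F [-0.5 -0.5  1.4] M [-0.04  0.52 -0.07] gap 0.466 q [ 1.28 -0.19 -1.39  2.38 -0.29  0.31  0.03]
tool x angle -1.02 tilt err (u,v) deg [-0.93 -0.14]
d rows(25mm) [ 0.56  0.16 -1.23]
drot rows(6deg) [-0.07 -0.15  0.16]
[ 1.27506694 -0.18979988 -1.3856106   2.3811975  -0.28933434  0.30551418
  0.03319531]
```

```bash
python3 -m handwheel '[[[0.25,0.08,-0.6],[0,0,0],40],[[0.25,0.05,-0.5],[0,0,0],40],[[0.2,0,-0.3],[0,0,0],40]]';python3 -c "
from h import *
rep(wd(SU,SV,.105),toolR(np.radians(0))); print(sense()['joint_positions'])
im=capture('side');cv2.imwrite('pics/sidecf.png',im[:,:,::-1]);cv2.imwrite('pics/sidec.png',cv2.resize(im[140:240,250:380,::-1],None,fx=5,fy=5,interpolation=cv2.INTER_CUBIC))
im=capture('top');cv2.imwrite('pics/topcf.png',im[:,:,::-1]);cv2.imwrite('pics/topc.png',cv2.resize(im[145:245,250:380,::-1],None,fx=5,fy=5,interpolation=cv2.INTER_CUBIC))"
```

```text
time_s: 14.42
ee_pos: [0.4276, 0.044, 0.1843]
tool_rot: [-3.139, -0.473, -0.07]
contact_force: [-1.1, -0.6, 1.2]
finger_gap: 0.467
t 14.42 tcp [0.4276 0.044  0.1843] deck [-0.0474 -0.0054  0.1304] F [-1.1 -0.6  1.2] M [-0.04  0.48  0.  ] gap 0.467 q [ 1.17 -0.05 -1.38  2.38  0.25  0.32 -0.52]
tool x angle -1.1 tilt err (u,v) deg [-2.89 -0.41]
d rows(25mm) [ 0.75  0.18 -0.75]
drot rows(6deg) [-0.05 -0.48  0.19]
[ 1.17105605 -0.05174951 -1.3849332   2.38329636  0.25325434  0.32213439
 -0.5166103 ]
```

View pics/sidec.png

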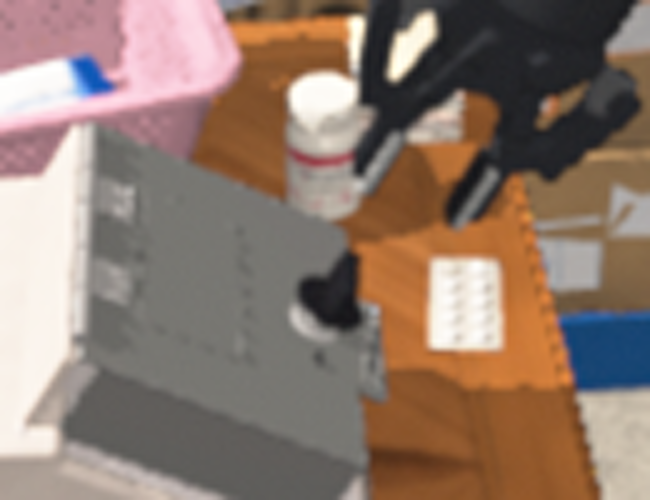

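View pics/topc.png

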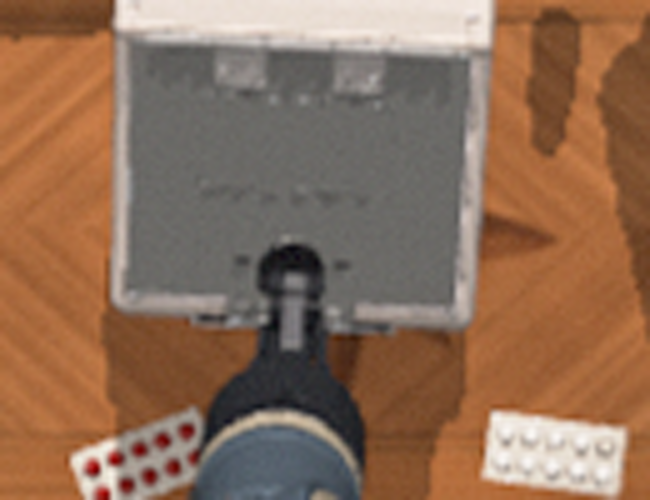

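The top view shows the ticks at (242,262) and (343,265), and the fingers centred on the stud at (290,275) but slightly downslope. The arm is on a joint limit and moving slowly, so I'll keep stepping with corrections.

```bash
python3 -m handwheel '[[[0.5,0.15,-0.5],[0,-0.4,0.1],40],[[0.5,0.1,-0.4],[0,-0.4,0.1],40],[[0.5,0.1,-0.3],[0,-0.3,0.1],40]]';python3 -c "
from h import *
rep(wd(SU,SV,.105),toolR(np.radians(0)))"
```

```text
time_s: 14.77
ee_pos: [0.4391, 0.0428, 0.1732]
tool_rot: [3.136, -0.508, -0.06]
contact_force: [-0.6, -1.1, 0.8]
finger_gap: 0.467
t 14.77 tcp [0.4391 0.0428 0.1732] deck [-0.0429 -0.0061  0.1151] F [-0.6 -1.1  0.8] M [-0.03  0.51 -0.06] gap 0.467 q [ 1.    0.07 -1.31  2.4   0.8   0.34 -1.06]
tool x angle -0.6 tilt err (u,v) deg [-0.92 -0.68]
d rows(25mm) [ 0.29  0.23 -0.31]
drot rows(6deg) [ 0.04 -0.16  0.14]
```

Joint 5 is drifting up, and a clockwise quarter turn from here would run joint 7 out of range. I'll flip the grasp by 180° here, above the wing, so the turn runs toward joint 7's middle.

```bash
R='[[0,0,0.05],[-0.5,0.024,0.866],40]'; python3 -m handwheel '[[[0,0.1,0.1],[-0.5,0.024,0.866],40],[[0,0.1,0.1],[-0.5,0.024,0.866],40],[[0,0,0],[-0.5,0.024,0.866],40],[[0,0,0],[-0.5,0.024,0.866],40],[[0,0,0],[-0.5,0.024,0.866],40],[[0,0,0],[-0.5,0.024,0.866],40],[[0,0,0],[-0.5,0.024,0.866],40],[[0,0,0],[-0.5,0.024,0.866],40]]';python3 -c "
from h import *
rep(wd(SU,SV,.115),toolR(np.radians(90)))"
```

```text
time_s: 15.43
ee_pos: [0.4421, 0.0575, 0.1819]
tool_rot: [2.734, -0.324, 0.87]
contact_force: [-0.2, 0.1, -0.2]
finger_gap: 0.468
t 15.43 tcp [0.4421 0.0575 0.1819] deck [-0.0366  0.0088  0.1215] F [-0.2  0.1 -0.2] M [0.03 0.49 0.01] gap 0.468 q [ 1.02  0.05 -1.35  2.38  0.76  0.35 -0.19]
tool x angle 48.86 tilt err (u,v) deg [-0.47 -0.5 ]
d rows(25mm) [-0.03 -0.35 -0.31]
drot rows(6deg) [-3.33  0.11  5.99]
```

```bash
python3 -m handwheel '[[[0,0,0],[-0.5,0.024,0.866],40],[[0,0,0],[-0.5,0.024,0.866],40],[[0,0,0],[-0.5,0.024,0.866],40],[[0,0,0],[-0.5,0.024,0.866],40],[[0,0,0],[-0.5,0.024,0.866],40],[[0,0,0],[-0.5,0.024,0.866],40],[[0,0,0],[-0.5,0.024,0.866],40],[[0,0,0],[-0.5,0.024,0.866],40]]';python3 -c "
from h import *
rep(wd(SU,SV,.115),toolR(np.radians(179)))"
```

```text
time_s: 16.1
ee_pos: [0.4453, 0.0651, 0.1872]
tool_rot: [2.623, 0.081, 1.655]
contact_force: [0.2, 0.4, 0.1]
finger_gap: 0.467
t 16.1 tcp [0.4453 0.0651 0.1872] deck [-0.0315  0.0166  0.1246] F [0.2 0.4 0.1] M [ 0.05  0.54 -0.05] gap 0.467 q [ 1.02  0.04 -1.37  2.37  0.74  0.35  0.69]
tool x angle 98.86 tilt err (u,v) deg [ 0.03 -0.23]
d rows(25mm) [-0.16 -0.66 -0.52]
drot rows(6deg) [-6.64  0.35 11.58]
```

```bash
python3 -m handwheel '[[[0,-0.1,0],[-0.5,0.024,0.866],40],[[0,-0.1,0],[-0.5,0.024,0.866],40],[[0,-0.1,0],[-0.5,0.024,0.866],40],[[0,-0.1,0],[-0.5,0.024,0.866],40],[[0,-0.1,0],[-0.5,0.024,0.866],40],[[0,-0.1,0],[-0.5,0.024,0.866],40],[[0,-0.1,0],[-0.5,0.024,0.866],40],[[0,-0.1,0],[-0.5,0.024,0.866],40]]';python3 -m handwheel '[[[0,-0.1,0],[-0.5,0.024,0.866],40],[[0,-0.1,0],[-0.5,0.024,0.866],40],[[0,-0.1,0],[-0.5,0.024,0.866],40],[[0,-0.1,0],[-0.5,0.024,0.866],40]]'; python3 -c "
from h import *
rep(wd(SU,SV,.105),toolR(np.radians(180)))"
```

```text
time_s: 16.77
ee_pos: [0.4489, 0.0529, 0.1926]
tool_rot: [2.845, 0.442, 2.488]
contact_force: [-0.7, 0.5, 0.4]
finger_gap: 0.471
time_s: 17.1
ee_pos: [0.4509, 0.0463, 0.1953]
tool_rot: [3.069, 0.521, 2.974]
contact_force: [0.7, 0.9, -0.2]
finger_gap: 0.472
t 17.1 tcp [0.4509 0.0463 0.1953] deck [-0.0218 -0.002   0.1284] F [ 0.7  0.9 -0.2] M [ 0.03  0.57 -0.02] gap 0.472 q [ 1.12 -0.01 -1.35  2.36  0.41  0.29  2.39]
tool x angle 174.06 tilt err (u,v) deg [0.08 0.71]
d rows(25mm) [-0.18  0.09 -1.19]
drot rows(6deg) [-0.6   0.04  0.8 ]
```

```bash
python3 -m handwheel '[[[-0.1,0.05,-0.5],[0,0,0],40],[[-0.1,0.05,-0.5],[0,0,0],40],[[0,0,-0.3],[0,0,0],40]]'; python3 -c "
from h import *
rep(wd(SU,SV,.1),toolR(np.radians(174)))"
```

```text
time_s: 17.35
ee_pos: [0.4491, 0.048, 0.1719]
tool_rot: [3.075, 0.525, 2.98]
contact_force: [-0.4, -1.3, 0.2]
finger_gap: 0.47
t 17.35 tcp [0.4491 0.048  0.1719] deck [-0.0351 -0.0004  0.1091] F [-0.4 -1.3  0.2] M [ 0.01  0.51 -0.01] gap 0.47 q [ 0.92  0.09 -1.23  2.4   0.9   0.32  1.89]
tool x angle 174.35 tilt err (u,v) deg [0.28 0.5 ]
d rows(25mm) [-0.01  0.02 -0.43]
drot rows(6deg) [-0.04  0.05 -0.09]
```

```bash
python3 -c "
from h import *
p=onplane('top',250+290/5-.4,145+275/5-.4,wd(0,0,.0695),N);print('disc',dk(p))
p=onplane('top',250+242/5-.4,145+262/5-.4,wd(0,0,.054),N);print('tickL',dk(p))
p=onplane('top',250+343/5-.4,145+265/5-.4,wd(0,0,.054),N);print('tickR',dk(p))
rep(wd(SU,SV,.0715),toolR(np.radians(174)))"
```

```text
disc [-0.04166641  0.00161481  0.0695    ]
tickL [-0.04221388  0.02798813  0.054     ]
tickR [-0.0410737  -0.02613083  0.054     ]
t 17.35 tcp [0.4491 0.048  0.1719] deck [-0.0351 -0.0004  0.1091] F [-0.4 -1.3  0.2] M [ 0.01  0.51 -0.01] gap 0.47 q [ 0.92  0.09 -1.23  2.4   0.9   0.32  1.89]
tool x angle 174.35 tilt err (u,v) deg [0.28 0.5 ]
d rows(25mm) [ 0.56 -0.01 -1.41]
drot rows(6deg) [-0.04  0.05 -0.09]
```

```bash
python3 -m handwheel '[[[0.08,0.03,-0.45],[0,0,0],40],[[0.15,0.03,-0.45],[0,0,0],40],[[0.15,0,-0.3],[0,0,0],40]]'; python3 -c "
from h import *
rep(wd(-.0413,.0008,.0725),toolR(np.radians(174)))"
```

```text
time_s: 17.6
ee_pos: [0.4601, 0.0511, 0.1423]
tool_rot: [3.072, 0.526, 2.975]
contact_force: [-0.2, 0.5, 0.6]
finger_gap: 0.471
t 17.6 tcp [0.4601 0.0511 0.1423] deck [-0.0406  0.0032  0.078 ] F [-0.2  0.5  0.6] M [0.04 0.5  0.01] gap 0.471 q [ 0.69  0.2  -1.07  2.42  1.28  0.37  1.5 ]
tool x angle 174.1 tilt err (u,v) deg [0.37 0.52]
d rows(25mm) [ 0.08 -0.1  -0.21]
drot rows(6deg) [-0.06  0.06 -0.06]
```

```bash
python3 -m handwheel '[[[0.08,-0.1,-0.2],[0,0,0],40],[[0,0,0],[0,0,0],5],[[0,0,0],[0,0,0],5],[[0,0,0],[0,0,0],5],[[0,0,0],[0,0,0],5],[[0,0,0],[0,0,0],5]]' 40; python3 -c "
from h import *
rep(wd(-.0413,.0008,.0725),toolR(np.radians(174)))
im=capture('side');cv2.imwrite('pics/sided.png',cv2.resize(im[140:240,250:380,::-1],None,fx=5,fy=5,interpolation=cv2.INTER_CUBIC))"
```

```text
time_s: 18.1
ee_pos: [0.4609, 0.0518, 0.1369]
tool_rot: [3.067, 0.519, 2.97]
contact_force: [0.2, -0.2, -1.9]
finger_gap: 0.103
t 18.1 tcp [0.4609 0.0518 0.1369] deck [-0.0426  0.004   0.073 ] F [ 0.2 -0.2 -1.9] M [-0.06  0.75  0.1 ] gap 0.103 q [ 0.68  0.22 -1.06  2.42  1.31  0.37  1.47]
tool x angle 173.87 tilt err (u,v) deg [0.02 0.75]
d rows(25mm) [ 0.05 -0.13  0.01]
drot rows(6deg) [-0.12  0.01 -0.04]
```

View pics/sided.png

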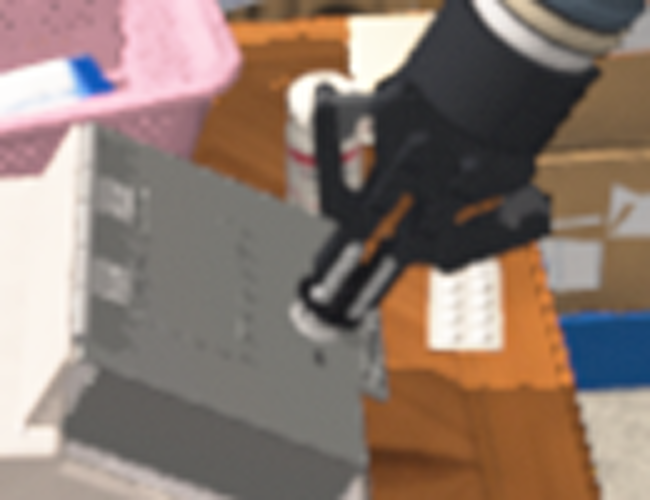

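Gripped, at 8.8 mm opening on the 10 mm wing, but 3 mm off-centre along the wing. I'll open a little, recentre and regrip.

```bash
python3 -m handwheel '[[[0,0,0],[0,0,0],22],[[0.05,-0.14,0],[-0.1,0,0],22],[[0.02,-0.04,0],[0,0,0],22],[[0,0,0],[0,0,0],5],[[0,0,0],[0,0,0],5],[[0,0,0],[0,0,0],5],[[0,0,0],[0,0,0],5]]' 40; python3 -c "
from h import *
rep(wd(-.0413,.0008,.0725),toolR(np.radians(174)))"
```

```text
time_s: 18.73
ee_pos: [0.4603, 0.0473, 0.1365]
tool_rot: [3.08, 0.519, 2.977]
contact_force: [-3.2, -0.1, 1.4]
finger_gap: 0.104
t 18.73 tcp [0.4603 0.0473 0.1365] deck [-0.0431 -0.0005  0.0728] F [-3.2 -0.1  1.4] M [0.04 0.73 0.05] gap 0.104 q [ 0.68  0.22 -1.06  2.42  1.31  0.38  1.48]
tool x angle 174.18 tilt err (u,v) deg [-0.08  0.21]
d rows(25mm) [0.07 0.05 0.03]
drot rows(6deg) [-0.02 -0.01 -0.04]
```

```bash
python3 -m handwheel '[[[0.06,0,-0.104],[0,0,0],5]]'; python3 -c "
from h import *
rep()";python3 -m handwheel '[[[0.06,0,-0.104],[0,0,0],5]]'; python3 -c "
from h import *
rep()"; python3 -m handwheel '[[[0.06,0,-0.104],[0,0,0],5]]'; python3 -c "
from h import *
rep()"
```

```text
time_s: 18.82
ee_pos: [0.4617, 0.0472, 0.1341]
tool_rot: [3.08, 0.52, 2.977]
contact_force: [-4.5, 0.3, 3.4]
finger_gap: 0.106
t 18.82 tcp [0.4617 0.0472 0.1341] deck [-0.0431 -0.0005  0.0701] F [-4.5  0.3  3.4] M [0.06 1.02 0.01] gap 0.106 q [ 0.67  0.23 -1.05  2.42  1.33  0.39  1.46]
tool x angle 174.19 tilt err (u,v) deg [-0.04  0.17]
time_s: 18.9
ee_pos: [0.4631, 0.0472, 0.1316]
tool_rot: [3.081, 0.52, 2.977]
contact_force: [-5.7, -0.4, 5.6]
finger_gap: 0.106
t 18.9 tcp [0.4631 0.0472 0.1316] deck [-0.0431 -0.0005  0.0672] F [-5.7 -0.4  5.6] M [-0.01  0.96  0.02] gap 0.106 q [ 0.66  0.24 -1.05  2.42  1.36  0.39  1.43]
tool x angle 174.2 tilt err (u,v) deg [-0.02  0.15]
time_s: 18.98
ee_pos: [0.4646, 0.0471, 0.1291]
tool_rot: [3.082, 0.52, 2.977]
contact_force: [-5.7, 0.2, 6.8]
finger_gap: 0.102
t 18.98 tcp [0.4646 0.0471 0.1291] deck [-0.0431 -0.0005  0.0642] F [-5.7  0.2  6.8] M [-0.08  0.94 -0.04] gap 0.102 q [ 0.65  0.25 -1.04  2.42  1.38  0.4   1.41]
tool x angle 174.22 tilt err (u,v) deg [-0.    0.11]
```

It's going in past 2 mm with smooth spring force, so the pin seems to be in the slot. Pushing on to the bottom.

```bash
python3 -m handwheel '[[[0.06,0,-0.104],[0,0,0],5]]'; python3 -c "
from h import *
rep()";python3 -m handwheel '[[[0.06,0,-0.104],[0,0,0],5]]'; python3 -c "
from h import *
rep()"; python3 -m handwheel '[[[0.06,0,-0.104],[0,0,0],5]]'; python3 -c "
from h import *
rep()"
```

```text
time_s: 19.07
ee_pos: [0.4657, 0.0473, 0.1269]
tool_rot: [3.084, 0.522, 2.978]
contact_force: [-42.6, -3.8, 62.4]
finger_gap: 0.107
t 19.07 tcp [0.4657 0.0473 0.1269] deck [-0.0432 -0.0003  0.0618] F [-42.6  -3.8  62.4] M [-0.9   1.77 -0.58] gap 0.107 q [ 0.64  0.26 -1.03  2.42  1.41  0.41  1.39]
tool x angle 174.29 tilt err (u,v) deg [0.06 0.02]
time_s: 19.15
ee_pos: [0.4666, 0.0476, 0.1254]
tool_rot: [3.088, 0.525, 2.982]
contact_force: [-36.2, -3.5, 55.6]
finger_gap: 0.107
t 19.15 tcp [0.4666 0.0476 0.1254] deck [-0.0433  0.0001  0.0601] F [-36.2  -3.5  55.6] M [-0.89  1.41 -0.59] gap 0.107 q [ 0.63  0.26 -1.03  2.42  1.43  0.42  1.37]
tool x angle 174.47 tilt err (u,v) deg [ 0.21 -0.17]
time_s: 19.23
ee_pos: [0.4673, 0.0479, 0.1243]
tool_rot: [3.094, 0.529, 2.986]
contact_force: [-37.9, -3.3, 51.4]
finger_gap: 0.103
t 19.23 tcp [0.4673 0.0479 0.1243] deck [-0.0432  0.0004  0.0588] F [-37.9  -3.3  51.4] M [-0.97  1.95 -0.63] gap 0.103 q [ 0.63  0.27 -1.03  2.42  1.45  0.43  1.35]
tool x angle 174.68 tilt err (u,v) deg [ 0.41 -0.4 ]
```

It bottomed out at about 11 mm of travel with 75 N on the wrist, so I'll push less. Now I'll ease off and turn clockwise with light inward pressure.

```bash
python3 -m handwheel '[[[0.01,0,-0.02],[0,0,0],5],[[0.01,0,-0.02],[0.25,-0.01,-0.43],5]]'; python3 -c "
from h import *
rep()";python3 -m handwheel '[[[0.01,0,-0.02],[0.5,-0.024,-0.866],5],[[0.01,0,-0.02],[0.5,-0.024,-0.866],5]]'; python3 -c "
from h import *
rep(wd(-.0413,.0008,.0725),toolR(np.radians(160)))"
```

```text
time_s: 19.4
ee_pos: [0.4666, 0.0479, 0.1252]
tool_rot: [3.072, 0.531, 2.93]
contact_force: [-8.1, -1.8, 9.4]
finger_gap: 0.103
t 19.4 tcp [0.4666 0.0479 0.1252] deck [-0.0434  0.0003  0.0599] F [-8.1 -1.8  9.4] M [-0.06  1.12 -0.05] gap 0.103 q [ 0.62  0.26 -1.03  2.42  1.45  0.43  1.29]
tool x angle 171.93 tilt err (u,v) deg [ 0.62 -0.77]
time_s: 19.57
ee_pos: [0.4667, 0.0478, 0.1252]
tool_rot: [2.954, 0.503, 2.683]
contact_force: [-9.4, -1.5, 10.9]
finger_gap: 0.108
t 19.57 tcp [0.4667 0.0478 0.1252] deck [-0.0433  0.0003  0.0599] F [-9.4 -1.5 10.9] M [ 0.08  1.15 -0.02] gap 0.108 q [ 0.61  0.26 -1.03  2.42  1.45  0.44  1.08]
tool x angle 159.54 tilt err (u,v) deg [ 0.56 -1.01]
d rows(25mm) [-0.18  0.03  0.48]
drot rows(6deg) [0.11 0.09 0.15]
```

```bash
python3 -m handwheel '[[[0.01,0,-0.02],[0.5,-0.024,-0.866],5],[[0.01,0,-0.02],[0.5,-0.024,-0.866],5],[[0.01,0,-0.02],[0.5,-0.024,-0.866],5],[[0.01,0,-0.02],[0.5,-0.024,-0.866],5],[[0.01,0,-0.02],[0.5,-0.024,-0.866],5]]'; python3 -c "
from h import *
rep()";python3 -m handwheel '[[[0.01,0,-0.02],[0.5,-0.024,-0.866],5],[[0.01,0,-0.02],[0.5,-0.024,-0.866],5],[[0.01,0,-0.02],[0.5,-0.024,-0.866],5],[[0.01,0,-0.02],[0.5,-0.024,-0.866],5]]'; python3 -c "
from h import *
rep(wd(-.0413,.0008,.0725),toolR(np.radians(90)))"
```

```text
time_s: 19.98
ee_pos: [0.4669, 0.0479, 0.1252]
tool_rot: [2.726, 0.335, 2.111]
contact_force: [-11.5, -2.0, 15.7]
finger_gap: 0.105
t 19.98 tcp [0.4669 0.0479 0.1252] deck [-0.0431  0.0004  0.0597] F [-11.5  -2.   15.7] M [-0.04  1.14 -0.1 ] gap 0.105 q [ 0.6   0.26 -1.02  2.42  1.42  0.45  0.55]
tool x angle 128.19 tilt err (u,v) deg [ 0.18 -1.53]
time_s: 20.32
ee_pos: [0.467, 0.0478, 0.1253]
tool_rot: [2.639, 0.139, 1.708]
contact_force: [-11.4, -1.3, 15.8]
finger_gap: 0.104
t 20.32 tcp [0.467  0.0478 0.1253] deck [-0.043   0.0003  0.0598] F [-11.4  -1.3  15.8] M [ 0.    0.97 -0.09] gap 0.104 q [ 0.58  0.26 -1.    2.41  1.38  0.45  0.14]
tool x angle 103.13 tilt err (u,v) deg [-0.28 -1.79]
d rows(25mm) [-0.2   0.03  0.47]
drot rows(6deg) [ 1.34 -0.15 -1.75]
```

```bash
for i in 1; do python3 -m handwheel '[[[0.01,0,-0.02],[0.5,0,-0.866],5],[[0.01,0,-0.02],[0.5,0,-0.866],5],[[0.01,0,-0.02],[0.3,0,-0.5],5]]'; done; python3 -c "
from h import *
rep(); print('Mn',sense()['moment']@N)";python3 -m handwheel '[[[0.01,0,-0.02],[0.3,0,-0.5],5],[[0.01,0,-0.02],[0.3,0,-0.5],5]]'; python3 -c "
from h import *
rep();print('Mn',sense()['moment']@N)"
```

```text
time_s: 20.57
ee_pos: [0.4671, 0.0477, 0.1254]
tool_rot: [2.634, 0.001, 1.46]
contact_force: [-11.1, -1.2, 15.0]
finger_gap: 0.107
t 20.57 tcp [0.4671 0.0477 0.1254] deck [-0.0428  0.0002  0.0598] F [-11.1  -1.2  15. ] M [-0.    0.93 -0.02] gap 0.107 q [ 0.58  0.26 -0.99  2.4   1.34  0.44 -0.09]
tool x angle 86.91 tilt err (u,v) deg [-0.98 -1.77]
Mn 0.0048678786160759645
time_s: 20.73
ee_pos: [0.4671, 0.0477, 0.1254]
tool_rot: [2.642, -0.06, 1.353]
contact_force: [-12.6, -0.9, 13.4]
finger_gap: 0.105
t 20.73 tcp [0.4671 0.0477 0.1254] deck [-0.0429  0.0002  0.0598] F [-12.6  -0.9  13.4] M [-0.48  0.96  0.48] gap 0.105 q [ 0.58  0.26 -0.99  2.4   1.32  0.44 -0.2 ]
tool x angle 79.87 tilt err (u,v) deg [-1.24 -1.67]
Mn 0.6758232410757035
```

The stop was felt at 94° of turn (0.68 N m). Now I'll release and look.

```bash
python3 -m handwheel '[[[0,0,0],[0,0,0],5],[[0,0,0],[0,0,0],30],[[0,0,0],[0,0,0],30],[[0,0,0],[0,0,0],30],[[-0.25,0,0.45],[0,0,0],30],[[-0.3,0,0.55],[0,0,0],30],[[-0.4,0,0.7],[0,0,0],30],[[-0.4,0,0.7],[0,0,0],30]]'; python3 -m handwheel '[[[-0.5,0,0.8],[0,0,0],30],[[-0.6,0,0.8],[0,0,0],30],[[-0.6,-0.3,0.8],[0,0.3,0],30],[[-0.2,-0.6,0.8],[0,0.4,0],30],[[0,-0.9,0.4],[0,0.4,0],30],[[0,-0.9,0],[0,0.4,0],30],[[0,-0.9,0],[0,0.2,0],30],[[0,-0.9,0],[0,0,0],30]]'; python3 -c "
from h import *
rep()
x0,y0,f=300,180,14
im=capture('side');cv2.imwrite('pics/sideef.png',im[:,:,::-1]);cv2.imwrite('pics/we.png',cv2.resize(im[y0:y0+35,x0:x0+40,::-1],None,fx=f,fy=f,interpolation=cv2.INTER_CUBIC))
im=capture('top');cv2.imwrite('pics/topef.png',im[:,:,::-1]);cv2.imwrite('pics/tope.png',cv2.resize(im[125:225,250:370,::-1],None,fx=5,fy=5,interpolation=cv2.INTER_CUBIC))"
```

```text
time_s: 21.4
ee_pos: [0.4377, 0.0443, 0.1766]
tool_rot: [2.647, -0.055, 1.348]
contact_force: [-0.1, -0.3, -0.3]
finger_gap: 0.352
time_s: 22.07
ee_pos: [0.4124, -0.072, 0.2394]
tool_rot: [2.808, 0.008, 1.343]
contact_force: [1.3, -0.6, -0.1]
finger_gap: 0.349
t 22.07 tcp [ 0.4124 -0.072   0.2394] deck [-0.0281 -0.122   0.183 ] F [ 1.3 -0.6 -0.1] M [ 0.08  0.31 -0.01] gap 0.349 q [ 0.75 -0.12 -0.65  2.26 -0.03  0.65  1.45]
tool x angle 81.28 tilt err (u,v) deg [-11.15  -3.81]
```

View pics/we.png

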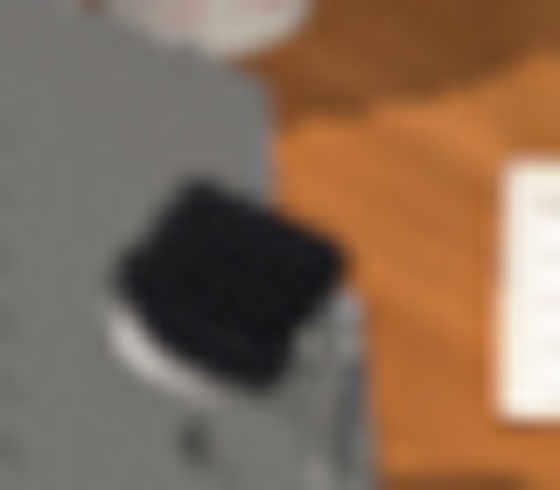

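View pics/tope.png

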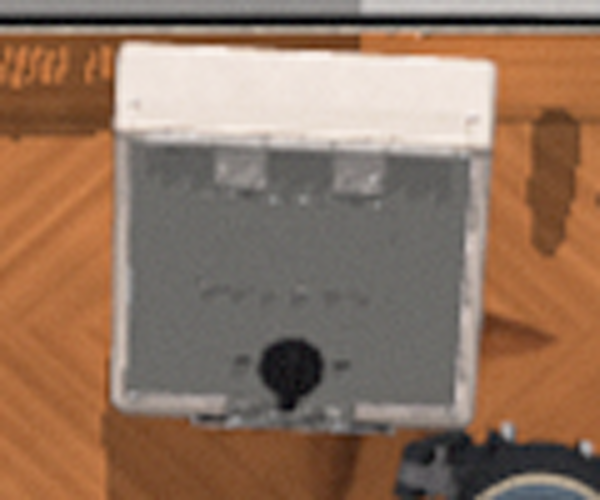

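The wing now stands along the slope and sits lower than before. I'll check stud depth and hood closure by projection.

```bash
python3 -c "
from h import *
for th in (0,.03,.06): print(th,[(proj('side',hood(th,.145,v,0.002))).round(1) for v in(.089,-.089)], proj('top',hood(th,.145,.089,.002)).round(1),proj('side',hood(th,.161,.035,0)).round(1))
for n,im in (('before','sidebf'),('after','sideef')):
    g=cv2.cvtColor(cv2.imread(f'pics/{im}.png'),cv2.COLOR_BGR2GRAY)[188:212,303:326]
    m=(g<60); ys,xs=np.nonzero(m); print(n,xs.min()+303,xs.max()+303,ys.min()+188,ys.max()+188,m.sum())
    # lower-left disc boundary extent along the N image direction
    d=proj('side',wd(SU,SV,.0695))-proj('side',wd(SU,SV,.0595)); L=np.linalg.norm(d); d/=L
    e=np.array([-d[1],d[0]]); s=(np.c_[xs+303,ys+188]-proj('side',wd(SU,SV,.0695)))
    c=s@d; w=s@e
    print('px/10mm',L.round(2),'min along N (mm) near axis',(np.sort(c[np.abs(w)<5])[:5].mean()/L*10).round(2),'max',(np.sort(c)[-5:].mean()/L*10).round(2))
im=cv2.imread('pics/sideef.png');cv2.imwrite('pics/hs.png',cv2.resize(im[165:260,250:335],None,fx=6,fy=6,interpolation=cv2.INTER_CUBIC))
"
```

```text
0 [array([322.4, 232.5]), array([318.2, 184.6])] [275.2 203.2] [326.4 219.7]
0.03 [array([323.3, 231.2]), array([319. , 183.4])] [275.  203.8] [327.5 218.3]
0.06 [array([324.2, 229.9]), array([319.8, 182.2])] [274.9 204.4] [328.4 216.9]
before 310 321 191 205 111
px/10mm 3.55 min along N (mm) near axis -9.69 max 25.41
after 309 323 193 207 146
px/10mm 3.55 min along N (mm) near axis -15.45 max 16.96
```

View pics/hs.png

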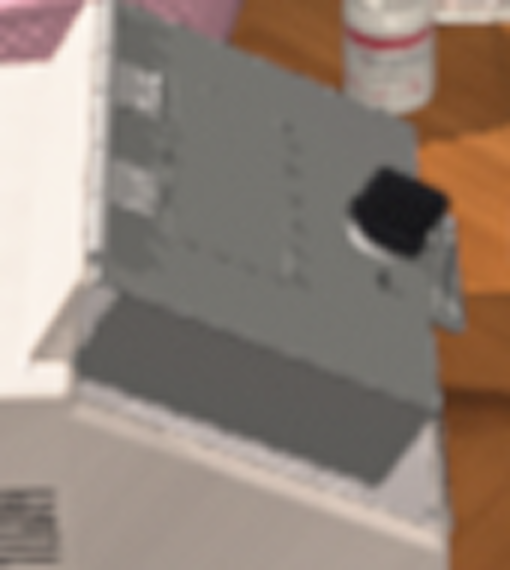

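The disc dropped 5.8 mm, which fits the locked rest of about 6 mm. The hood corner is at (322.8, 233.3) against (322.4, 232.5) predicted for fully shut. The arm is clear of everything, so I'm handing in.

```bash
python3 -m handwheel '[[[0,0,0.3],[0,0,0],30],[[0,0,0],[0,0,0],30],[[0,0,0],[0,0,0],30]]'; python3 -c "
from rig import *
print(sense()['contact_force'].round(1)); print(job_done())"
```

```text
time_s: 22.42
ee_pos: [0.4118, -0.0738, 0.2471]
tool_rot: [2.809, 0.007, 1.336]
contact_force: [0.2, 0.8, -1.2]
finger_gap: 0.347
[ 0.2  0.8 -1.2]
the job is handed in; nothing more can be done
None
```

The machine is set and locked, and I handed the job in at 22.4 s; no verdict came back. I turned the knob about 87° clockwise until the pointer lined up, pulled the hood forward from behind so it sank shut, then pushed the stud in and turned it 94° clockwise to its stop.

**Last checks**
- **Pointer and index:** the pointer was at image column 298.3 and the index tip at about 298.3, at 2.6 mm per pixel. The index reading could be off by about half a pixel (1.3 mm). I took it before shutting the hood, and the bay can't be seen now.
- **Hood:** its front corner came out within about a pixel of where it should be when fully shut.
- **Stud:** after I let go, the wing stood along the slope and the disc sat about 5.8 mm lower than at the start, which fits the locked position of about 6 mm.
- **Surroundings:** I saw nothing displaced among the bystanders that were in view. I did not measure how far each one had moved, or re-check them all at the end. The arm ended clear of everything.

**Went less cleanly**
- The wrist force reached about 75 N for a moment when the stud bottomed out. That is under the 120 N limit, and the contact was through the fingers.
- A gripper knuckle rested briefly on the hood's edge with about 7 N before I raised it.

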